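# Start the recorder in a cool chest with a folding lid stay

### The job

Open the steel cool chest by its bar handle until the folding stay at its side locks by itself, without straining the stay, and let go so that the stay alone holds the lid up. Press the start button of the recorder inside fully down, then break the stay joint by pushing its cross bar down, and lower the lid gently by hand until it is fully shut. Leave the jar, dish and tray where they are.

Things in the scene. Friction and masses are not known exactly. Their poses are not given: they have to be found in the camera images.
- hinge (a point): midpoint of the lid's hinge axis at the rim of the fixed stainless cool chest (160 x 180 mm in plan, rim 100 mm above the table, walls 8 mm). Its axes are the chest's: x along the hinge axis towards the side with the stay, y from the hinge over the chest to the handle side, z up. The chest's centre lies 90 mm along y, its inner floor 8 mm above the table
- handle (a point): centre of the lid's handle, a round dark bar 10 mm thick, 100 mm long, parallel to the hinge axis, its axis 43 mm beyond the lid's free edge on two arms in the plane of the lid, free on both long sides. With the lid shut it lies 225 mm along y and 8 mm up from hinge. It turns with the lid: y points from hinge to handle, z out of the lid's outer face
- lid (a joint): angle of the lid (16 mm thick, 0.55 to 0.85 kg) in rad: 0 shut, grows as it opens. The stay stops it somewhere between 1.25 and 1.45, differing from start to start. The hinge is stiff (friction 0.25 N m), which holds a nearly open lid, but lower down the lid falls shut if it is not held
- stay (a joint): fold angle in rad of the stay's middle joint (links 79 mm each): about 0 folded (lid shut), 2.06 links in line, 2.20 at its stop, locked (above 2.12). A light spring snaps it past in line to the stop once the lid is raised as far as the links go. Locked, the lid cannot come down until the middle joint is pushed down past in line; pushed below about 1.5 it stays broken when let go
- stay_pivot (a point): lower pivot of the stay on the chest's +x side, clamped in a slotted rail 88 mm above the table; its place along the rail (y) differs from start to start. The clamp slips if the stay is strained by more than about 60 N (about 15 to 20 N too much at the handle) and must not be dragged more than 3 mm
- stay_bar (a point): middle of the stay's cross bar, round, dark, 12 mm thick, 40 mm long along the chest's x, ball-ended, sticking out from the middle joint; the point lies 38 mm outside the chest wall and swings at 79 mm radius about stay_pivot. Locked, it is about 30 mm above the rim; about 5 N down and towards the hinge, across the links, breaks the stay; 25 to 30 mm of travel leaves the lid nearly open
- start_top (a point): centre of the top of the recorder's round black start button, 22 mm across, about 56 mm above the table; the recorder is a white box 70 x 50 x 26 mm fixed to the chest's floor
- start (a joint): travel of the start button in m: 0 out, 0.006 fully down (takes 5 N, springs back); it has to reach 0.0045
- jar: closed jar with white lid, 60 mm across, 85 mm high, standing on the table beyond the hinge; origin at the centre of its underside; bystander
- dish: steel bowl, 100 mm across, 40 mm high, beyond the hinge; origin at the centre of its underside; bystander
- tray: open aluminium tray 100 x 140 x 35 mm, on the table beyond the handle; origin at the centre of its underside; bystander

How it is judged:
On the way, in this order (a step that is already met when the one before it is completed fails the run):
1. the lid is up, its stay locked past in line, and the robot has let go of the lid (value of joint stay above 2.12 rad and value of joint lid above 1.15 rad and contact force between each of the arm, the fingers and lid below 0.3 N), for 0.2 s.
2. the recorder's start button is pressed down (4.5 mm or more) while the stay is locked (value of joint start above 0.0045 m and value of joint stay above 2.12 rad), for 0.05 s.
3. the stay is broken at its middle joint with the lid still up (value of joint stay below 1.85 rad and value of joint lid above 0.7 rad), for 0.1 s.
At the end, for the whole second after the job is handed in: The lid is shut (within 0.03 rad) and at rest with its stay folded (stay joint below 0.5 rad), the stay's pivot is within 3 mm of where it was, and the jar, dish and tray are within 20 mm of where they stood (value of joint lid below 0.03 rad and velocity of joint lid between -0.05 and 0.05 rad/s and value of joint stay below 0.5 rad and distance of stay_pivot from where it was at the start of the episode below 0.003 m and distance of each of jar, dish, tray from where it was at the start of the episode below 0.02 m); the robot touches nothing.
It fails at once if the stay is strained: its lower pivot is dragged more than 3 mm along the rail (distance of stay_pivot from where it was at the start of the episode above 0.003 m).
It fails at once if the lid falls or is slammed (closing faster than 2 rad/s) (velocity of joint lid below -2 rad/s).
It fails at once if the stay is pushed with more than 30 N (contact force between the fingers and stay_arm above 30 N or contact force between the fingers and stay above 30 N).
It fails at once if the start button is pressed with more than 30 N (contact force between anything else and start above 30 N).
It fails at once if the jar, dish or tray is pushed more than 20 mm (distance of any of jar, dish, tray from where it was at the start of the episode above 0.02 m).
It also fails if it takes over 72 s, if anything falls off the work surface, if the arm or the gripper's body presses on something with over 40 N, if the wrist force passes 120 N, or if a joint passes its speed limit or range.

### The arm

A 6-joint arm with a two-finger parallel gripper is mounted at the origin on the work surface. World frame = base frame: x ahead of the robot, y to its left, z up, the work surface at z = 0. Lengths are in m, angles in rad, forces in N, time in s.
With the tool pointing down it reaches from about 0.35 to 0.775 m from the base axis. Payload 5.5 kg.
Tool frame: the origin (TCP) lies at the very end of the fingers, on their centre line; the grasp point (between the pads) lies hold_point_z behind it (hold_point_z is the distance from the TCP to the grasp point, in m); x points along the fingers, y is the direction in which the jaws open and shut, and the axes are right-handed (so a half turn about x gives the same grasp; the last joint's range is limited). The gripper opens to 85 mm and grips with 20 to 120 N. Pads are 22 mm wide; open, the fingers measure 114 mm over their backs; the gripper's body (76 mm by 85 mm) begins 54 mm behind the grasp point. The pads swing forward as they close: fully open they stand 13 mm farther back than shut.
Start: joints at [0.978, 0.313, 0.046, 1.304, 0, 1.431], TCP at [0.252, 0.517, 0.231] pointing down, gripper open.
Joint ranges: [-2.76, 2.76], [-0.86, 1.69], [-1.03, 1.26], [-2.2, 2.34], [-1.47, 1.5], [-3.14, 3.14]. Speed limits (rad/s): [2.57, 2.57, 3.14, 3.14, 3.14, 3.14].

### API

Orientations are given as a unit quaternion [w, x, y, z].
In Python, from workcell import * gives the robot as it stands. The module is installed in compiled form; this text tells all that it offers.
- The arm moves only by the tool step_arm, never from a script. Its argument "targets" is a list of rows, each a list of 3 entries, a list of its own where there are three numbers: the turn, a rotation vector about the tool's x, y, z in degrees, then the shift along the tool's x, y, z in cm, then the finger opening in cm, from 0 to 8.54. A call has exactly 10 rows; each row shifts and turns the commanded pose from where the row before left it, along the tool's axes as they then stand; what a row does not reach is not made up. A row lasts 1/10 s, in which the tool goes at most 50 mm and 8.59 degrees, less where a joint would pass 70% of its speed; a pose out of reach is approached as far as the arm can. A call with a gripper value outside its range is refused whole. The fingers move at their own pace and stop on an object; "force" is the grip in N (left out, the last holds). Time passes only in rows, so rows that do not move let the fingers close, or fill a call up. It gives the time, the measured TCP pose, the force and the opening at its end, in the units of the state.
- get_state(): the state, without advancing time (a new reading comes with each control period).
- read_camera(name): name is "scene" or "top"; returns the picture (420x560x3 uint8, red, green, blue); there is no depth.
- camera_model(name): a dict with "fx", "fy", "cx", "cy" (pixels), "xyz" and "rotation" of the camera in the world. Camera axes: x right, y down, z forward; pixel columns grow to the right and rows downward; lengths in m; the calibration is good to about 2 mm. A picture is of the moment at which its call begins. camera_model takes no time and is no camera call.
- hand_in(): hands the job in, once; it reports no verdict.
Trained networks look in the newest picture that a camera, given by its name, has taken for a name from the list of things; names that differ only in an ending like _2 or _b are one class to them, and where a whole thing is asked for, a point or a joint stands for the part that bears it (a point fixed in the world has none). Each returns a list of dicts, best first, with "p" (0 to 1); they miss things now and then, are a little off and sometimes report something else, mostly with a low value. They report only what shows in the picture. A call takes as long as a camera call.
- find_in(camera, label): "extent" ([left, top, width, height] in pixels, round what is visible of it).
- silhouettes(camera, label): "mask" (420x560 bool, what is visible of it) and "extent" ([left, top, width, height] in pixels, round what is visible of it).
The state is a dict: "clock": time; "joint_pos": joint angles; "qvel": joint speeds; "tau": joint torques, N m; "tcp_pos": TCP position; "orientation": TCP orientation; "wrist_force": force on the tool from outside, world axes, zero at the start; "ft_torque": the same for the moment, N m; "finger_gap": finger opening in m.
Only numpy, scipy, OpenCV 4.12 (cv2) and the standard library are available. Lean on these libraries where they do the work, as an engineer would, in place of code of your own. Each camera call takes 0.05 s, during which the arm holds its last target.

## Working session

There is one attempt and no reset: what is moved stays moved. The work goes in short steps, Python scripts to look and compute and a tool call to move; the robot and the scene stay as the last step left them, time stands still between calls to the robot, and variables do not carry over. Pictures are saved under pics/ and viewed, and the job is handed in when it is done.

Besides the shell and the picture viewer there is one more tool, called after "Request:" in YAML: its name, and indented under it one key for each argument. step_arm: Moves the arm, as the interface text tells. Its arguments: {"type":"object","properties":{"targets":{"type":"array","items":{"type":"array"}},"force":{"type":"number"}},"required":["targets"]}

```bash
mkdir -p pics; ls
python3 - <<'E'
from workcell import *
import cv2,numpy as np
s=get_state()
for k,v in s.items(): print(k,v)
for c in("scene","top"):
    im=read_camera(c); cv2.imwrite(f"pics/{c}0.png",im[:,:,::-1]); print(camera_model(c))
    for l in("handle","lid","stay_bar","jar","dish","tray","stay"):
        for r in find_in(c,l)[:2]: print(c,l,r)
E
```

```text
pics
clock 0.0
joint_pos [9.78388840e-01 3.14018588e-01 4.49721186e-02 1.30363114e+00
 1.23772834e-05 1.43118840e+00]
qvel [-0.00154681  0.00060488  0.00149268  0.00065023  0.00015475 -0.00078392]
tau [-3.48717103e-04 -4.80632186e+01  2.98529935e+01  1.95968914e-02
 -1.43892053e-04  1.13758270e-05]
tcp_pos [0.25126564 0.51660838 0.23039575]
orientation [ 0.68881958  0.15810513  0.68930384 -0.15934416]
wrist_force [-0.05436544 -0.40642997 -0.14498477]
ft_torque [ 0.00514503 -0.01806151 -0.00681962]
finger_gap 0.0855266623423912
{'fx': 382.33574033263534, 'fy': 382.33574033263534, 'cx': 282.2044797287049, 'cy': 206.95209568298736, 'xyz': array([1.08166244, 0.12527614, 0.90817103]), 'rotation': array([-0.18189076,  0.63209981,  0.72355962, -0.20934914])}
scene handle {'extent': [227.8, 162.4, 101.3, 67.7], 'p': 0.86}
scene lid {'extent': [227.1, 158.8, 100.7, 73.5], 'p': 0.98}
scene stay_bar {'extent': [253.6, 223.4, 30.3, 34.4], 'p': 0.56}
scene jar {'extent': [187.2, 169.1, 23.1, 27.9], 'p': 0.88}
scene jar {'extent': [248.9, 222.9, 37.6, 33.2], 'p': 0.36}
scene dish {'extent': [153.7, 203.8, 36.8, 36.5], 'p': 0.74}
scene stay {'extent': [250.0, 221.5, 14.1, 11.9], 'p': 0.38}
{'fx': 480.9151191500295, 'fy': 480.9151191500295, 'cx': 267.53349036608364, 'cy': 206.0324834066619, 'xyz': array([0.4825634 , 0.07013345, 1.26779613]), 'rotation': array([-0.03110937,  0.70790972, -0.70432979,  0.04260974])}
top handle {'extent': [220.6, 178.5, 102.8, 85.9], 'p': 0.57}
top handle {'extent': [218.2, 192.4, 103.9, 74.1], 'p': 0.56}
top lid {'extent': [224.5, 192.3, 93.1, 78.8], 'p': 0.57}
top stay_bar {'extent': [258.1, 171.8, 30.8, 23.7], 'p': 0.64}
top jar {'extent': [347.6, 245.4, 34.7, 21.3], 'p': 0.73}
top dish {'extent': [362.6, 181.8, 31.7, 39.4], 'p': 0.76}
top tray {'extent': [126.6, 186.0, 57.7, 48.3], 'p': 0.85}
top stay {'extent': [217.7, 193.3, 105.2, 73.7], 'p': 0.15}
```

View pics/scene0.png

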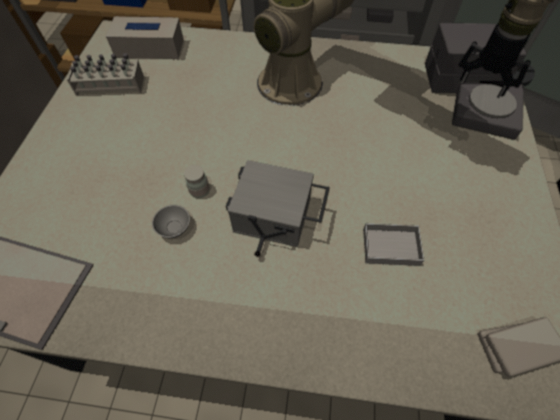

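View pics/top0.png

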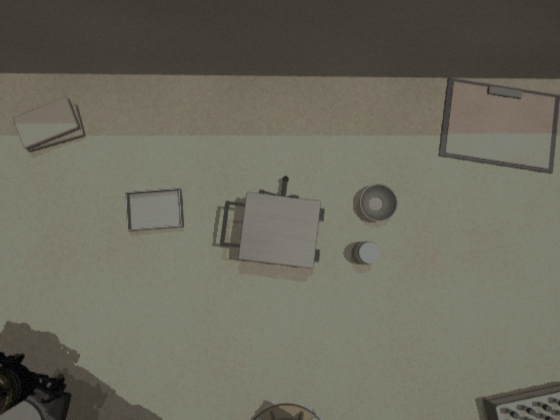

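```bash
cat > h.py <<'E'
from workcell import *
import cv2,numpy as np
from scipy.spatial.transform import Rotation as R
def cam(c):
    m=camera_model(c); q=np.asarray(m['rotation'])
    Rm=R.from_quat(q[[1,2,3,0]]).as_matrix() if q.shape==(4,) else q
    return m,Rm
def unproj(c,u,v,z):
    m,Rm=cam(c); d=Rm@np.array([(u-m['cx'])/m['fx'],(v-m['cy'])/m['fy'],1.]); o=m['xyz']
    return o+d*(z-o[2])/d[2]
def proj(c,p):
    m,Rm=cam(c); q=Rm.T@(np.asarray(p)-m['xyz']); return m['fx']*q[0]/q[2]+m['cx'],m['fy']*q[1]/q[2]+m['cy']
E
python3 - <<'E'
from h import *
im=cv2.imread("pics/top0.png"); c=im[160:285,205:335]; cv2.imwrite("pics/top0z.png",cv2.convertScaleAbs(cv2.resize(c,None,fx=4.6,fy=4.6,interpolation=cv2.INTER_CUBIC),alpha=1.6))
im=cv2.imread("pics/scene0.png"); c=im[150:265,215:345]; cv2.imwrite("pics/scene0z.png",cv2.convertScaleAbs(cv2.resize(c,None,fx=5,fy=5,interpolation=cv2.INTER_CUBIC),alpha=1.6))
E
```

```text
(no output)
```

View pics/top0z.png

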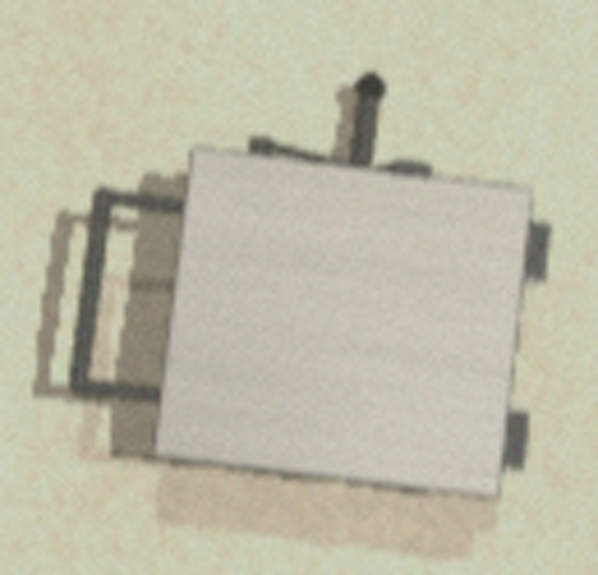

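View pics/scene0z.png

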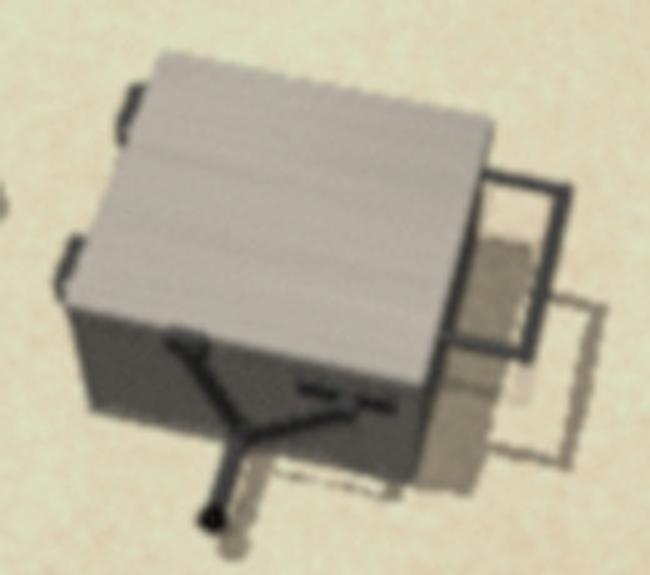

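Run:
```python
from h import *
f=lambda x,y:(205+(x+.5)/4.6-.5,160+(y+.5)/4.6-.5)
g=lambda x,y:(215+(x+.5)/5-.5,150+(y+.5)/5-.5)
C=[(192,148),(533,187),(498,496),(157,455)]
P=np.array([unproj('top',*f(*c),.116) for c in C]); print(P)
S=[(488,120),(417,385),(65,303),(163,52)]
Q=np.array([unproj('scene',*g(*c),.116) for c in S]); print(Q, 'robotside-handle, stay-handle, stay-hinge, rob-hinge')
A=np.roll(Q,-1,0) # stay-handle, stay-hinge, rob-hinge, rob-handle
print(P-A)
for n,M in(('t',P),('s',A)):
    print(np.linalg.norm(M[0]-M[1]),np.linalg.norm(M[1]-M[2]))
    y=(M[0]+M[3]-M[1]-M[2]); print('yaw of y',np.degrees(np.arctan2(-y[0],y[1])),'centre',M.mean(0))
H=[unproj('top',*f(99,198),.108),unproj('top',*f(78,384),.108)];print('handle t',H,np.mean(H,0))
H=[unproj('scene',*g(527,352),.108),unproj('scene',*g(564,190),.108)];print('handle s',H,np.mean(H,0))
print('pivot s',unproj('scene',*g(350,411),.088))
```

```text
[[ 0.63747982  0.10292457  0.116     ]
 [ 0.61797353 -0.07623601  0.116     ]
 [ 0.45688044 -0.05691874  0.116     ]
 [ 0.47724165  0.11960597  0.116     ]]
[[ 0.47590242  0.1201776   0.116     ]
 [ 0.63702992  0.10147276  0.116     ]
 [ 0.61454506 -0.07363854  0.116     ]
 [ 0.45397659 -0.05498942  0.116     ]] robotside-handle, stay-handle, stay-hinge, rob-hinge
[[ 4.49907809e-04  1.45181557e-03  1.11022302e-16]
 [ 3.42846756e-03 -2.59747276e-03  1.11022302e-16]
 [ 2.90385259e-03 -1.92931898e-03  1.11022302e-16]
 [ 1.33923538e-03 -5.71625360e-04  1.11022302e-16]]
0.1802193358841768 0.1622471578915267
yaw of y -6.395387129098222 centre [0.54739386 0.02234395 0.116     ]
0.17654895409842677 0.16164784065678794
yaw of y -7.225797208198216 centre [0.5453635 0.0232556 0.116    ]
handle t [array([0.61167366, 0.15188476, 0.108     ]), array([0.5138883, 0.1615501, 0.108    ])] [0.56278098 0.15671743 0.108     ]
handle s [array([0.6072297 , 0.15194272, 0.108     ]), array([0.50915482, 0.16276849, 0.108     ])] [0.55819226 0.1573556  0.108     ]
pivot s [0.64009214 0.06992999 0.088     ]
```

```bash
cat >> h.py <<'E'
try: print('hold_point_z',hold_point_z)
except Exception as e: print(e)
yaw=np.radians(-6.6)
ex=np.array([np.cos(yaw),np.sin(yaw),0]); ey=np.array([-np.sin(yaw),np.cos(yaw),0]); ez=np.array([0,0,1.])
HG=np.array([0.5355,-0.0675,0.1])
def W(p): return HG+ex*p[0]+ey*p[1]+ez*p[2]   # chest->world
def Ch(w): d=np.asarray(w)-HG; return np.array([d@ex,d@ey,d[2]])
def tool(s=None):
    s=s or get_state(); q=np.asarray(s['orientation']); return np.asarray(s['tcp_pos']),R.from_quat(q[[1,2,3,0]]).as_matrix()
def go(target,Rt=None,s=None):
    """print needed turn (deg, tool) and shift (cm, in tool axes before / after turn)"""
    p,Rm=tool(s); d=np.asarray(target)-p
    if Rt is None: Rt=Rm
    rv=np.degrees(R.from_matrix(Rm.T@Rt).as_rotvec())
    print('turn',rv.round(2),'shift before',(Rm.T@d*100).round(2),'after',(Rt.T@d*100).round(2))
def down(sign=1):
    x=-ez; y=sign*ey; return np.column_stack([x,y,np.cross(x,y)])
E
python3 - <<'E'
from h import *
print(tool()[1].round(3))
b=W([0,.225,.008]); print('bar',b)
for s in(1,-1):
    go(b+[0,0,.1],down(s))
E
```

```text
hold_point_z 0.0187
[[ 0.     0.437  0.899]
 [ 0.     0.899 -0.437]
 [-1.     0.     0.   ]]
bar [0.56136086 0.15600887 0.108     ]
turn [-19.34   0.    -0.  ] shift before [  2.33 -18.91  43.65] after [  2.33 -32.31  34.92]
turn [ 1.6066e+02 -1.0000e-02 -0.0000e+00] shift before [  2.33 -18.91  43.65] after [  2.33  32.31 -34.92]
```

Request:
step_arm:
  targets:
    - [[-6.45, 0, 0], [0.5, 0, 0], 3.5]
    - [[-6.45, 0, 0], [0.5, 0, 0], 3.5]
    - [[-6.45, 0, 0], [0.5, 0, 0], 3.5]
    - [[0, 0, 0], [0, -3.2, 3.5], 3.5]
    - [[0, 0, 0], [0, -3.2, 3.5], 3.5]
    - [[0, 0, 0], [0, -3.2, 3.5], 3.5]
    - [[0, 0, 0], [0, -3.2, 3.5], 3.5]
    - [[0, 0, 0], [0, -3.2, 3.5], 3.5]
    - [[0, 0, 0], [0, -3.2, 3.5], 3.5]
    - [[0, 0, 0], [0, -3.2, 3.5], 3.5]
  force: 30

```text
clock: 1.8
tcp_pos: [0.4703, 0.2649, 0.2166]
orientation: [0.706, 0.041, 0.706, -0.04]
wrist_force: [0.4, -0.2, 0.7]
finger_gap: 0.0349
```

Run:
```python
from h import *
s=get_state();print(s['tcp_pos'],s['clock'],s['finger_gap'])
go(W([0,.225,.008])+[0,0,-.0187],down(1),s)
```

```text
hold_point_z 0.0187
[0.47034667 0.26486293 0.21658896] 1.8 0.03490359895222173
turn [ 0.01  0.04 -0.03] shift before [12.73 -9.78 10.28] after [12.73 -9.77 10.29]
```

Request:
step_arm:
  targets:
    - [[0, 0, 0], [0, -3.26, 3.43], 3.5]
    - [[0, 0, 0], [0, -3.26, 3.43], 3.5]
    - [[0, 0, 0], [0, -3.26, 3.43], 3.5]
    - [[0, 0, 0], [2, 0, 0], 3.5]
    - [[0, 0, 0], [2, 0, 0], 3.5]
    - [[0, 0, 0], [2, 0, 0], 3.5]
    - [[0, 0, 0], [1.5, 0, 0], 3.5]
    - [[0, 0, 0], [1, 0, 0], 3.5]
    - [[0, 0, 0], [0, 0, 0], 3.5]
    - [[0, 0, 0], [0, 0, 0], 3.5]

```text
clock: 2.8
tcp_pos: [0.5605, 0.1576, 0.1317]
orientation: [0.706, 0.041, 0.706, -0.041]
wrist_force: [-0.2, -0.2, 0.4]
finger_gap: 0.0349
```

Run:
```python
from h import *
s=get_state();print(s['tcp_pos'],s['clock'],s['finger_gap'],s['wrist_force'])
go(W([0,.225,.008])+[0,0,-.0187],down(1),s)
for c in("scene","top"):
    im=read_camera(c); cv2.imwrite(f"pics/{c}1.png",im[:,:,::-1]);
    x,y=map(int,proj(c,s['tcp_pos'])); print(c,proj(c,s['tcp_pos']),proj(c,W([0,.225,.008])))
    cv2.imwrite(f"pics/{c}1z.png",cv2.convertScaleAbs(cv2.resize(im[y-60:y+60,x-70:x+70,::-1],None,fx=5,fy=5,interpolation=cv2.INTER_CUBIC),alpha=1.6))
```

```text
hold_point_z 0.0187
[0.56045423 0.15759428 0.13174795] 2.8 0.034904774295030555 [-0.18647792 -0.20205456  0.35891767]
turn [ 0.01  0.02 -0.01] shift before [ 4.24 -0.15  0.11] after [ 4.24 -0.15  0.11]
scene (np.float64(324.7102018263071), np.float64(198.87067629331617)) (np.float64(323.1588839962378), np.float64(204.3683817950323))
top (np.float64(222.73126522500442), np.float64(223.06251660257857)) (np.float64(224.14404557709491), np.float64(223.36865976230473))
```

View pics/scene1z.png

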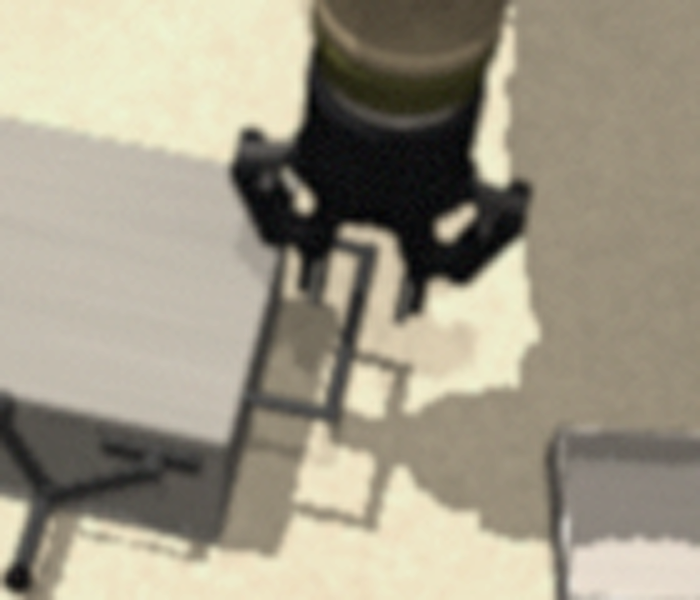

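View pics/top1z.png

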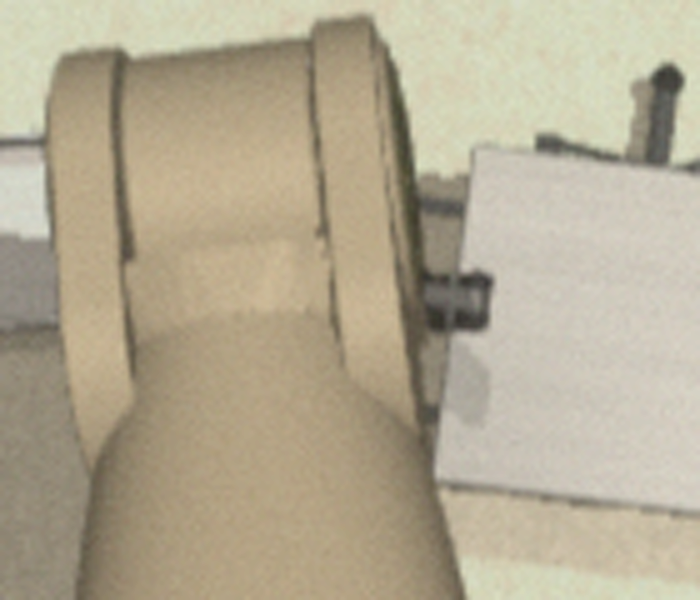

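Request:
step_arm:
  targets:
    - [[0, 0, 0], [0, -0.05, 0], 2.6]
    - [[0, 0, 0], [0.5, 0, 0], 2.6]
    - [[0, 0, 0], [0.6, 0, 0], 2.6]
    - [[0, 0, 0], [0.7, 0, 0], 2.6]
    - [[0, 0, 0], [0.7, 0, 0], 2.6]
    - [[0, 0, 0], [0.7, 0, 0], 2.6]
    - [[0, 0, 0], [0.5, 0, 0], 2.6]
    - [[0, 0, 0], [0.2, 0, 0], 2.6]
    - [[0, 0, 0], [0, 0, 0], 2.6]
    - [[0, 0, 0], [0, 0, 0], 2.6]

```text
clock: 3.9
tcp_pos: [0.5604, 0.157, 0.0925]
orientation: [0.706, 0.041, 0.706, -0.041]
wrist_force: [-0.4, -0.2, -0.8]
finger_gap: 0.0261
```

Request:
step_arm:
  targets:
    - [[0, 0, 0], [0, 0, 0], 1.8]
    - [[0, 0, 0], [0, 0, 0], 1.4]
    - [[0, 0, 0], [0, 0, 0], 1.0]
    - [[0, 0, 0], [0, 0, 0], 0.8]
    - [[0, 0, 0], [0, 0, 0], 0.8]
    - [[0, 0, 0], [0, 0, 0], 0.8]
    - [[0, 0, 0], [0, 0, 0], 0.8]
    - [[0, 0, 0], [0, 0, 0], 0.8]
    - [[0, 0, 0], [0, 0, 0], 0.8]
    - [[0, 0, 0], [0, 0, 0], 0.8]
  force: 25

```text
clock: 4.9
tcp_pos: [0.5603, 0.1557, 0.0927]
orientation: [0.706, 0.04, 0.706, -0.042]
wrist_force: [-0.2, -4.9, 1.7]
finger_gap: 0.0087
```

Run:
```python
from h import *
s=get_state();print(s['tcp_pos'],s['clock'],s['finger_gap'],s['wrist_force'],s['ft_torque'])
print(Ch(s['tcp_pos']))
```

```text
hold_point_z 0.0187
[0.56028374 0.15570167 0.09268843] 4.9 0.008721110495960235 [-0.160433   -4.92334753  1.70120975] [-1.02121963  0.1324394  -0.03048729]
[-0.00103467  0.22457103 -0.00731157]
```

```bash
cat >> h.py <<'E'
def arc(t0,t1,n,k=2):
    t=np.linspace(t0,t1,n+1)+.0355; P=np.column_stack([-np.sin(t),np.cos(t)])*22.51
    Pr=np.round(P-P[0],k); d=np.diff(Pr,axis=0); print('[x,y]',[list(map(float,r.round(k))) for r in d])
E
python3 - <<'E'
from h import *
arc(0,.55,10); arc(.55,1.15,10)
E
```

```text
hold_point_z 0.0187
[x,y] [[-1.24, -0.08], [-1.22, -0.14], [-1.22, -0.22], [-1.21, -0.28], [-1.19, -0.34], [-1.17, -0.41], [-1.14, -0.48], [-1.12, -0.53], [-1.08, -0.6], [-1.05, -0.66]]
[x,y] [[-1.1, -0.78], [-1.06, -0.84], [-1.0, -0.91], [-0.94, -0.96], [-0.89, -1.02], [-0.82, -1.07], [-0.76, -1.12], [-0.69, -1.16], [-0.62, -1.21], [-0.54, -1.23]]
```

Request:
step_arm:
  targets:
    - [[0, 0, 0], [-1.24, -0.18, 0], 0.8]
    - [[0, 0, 0], [-1.22, -0.14, 0], 0.8]
    - [[0, 0, 0], [-1.22, -0.22, 0], 0.8]
    - [[0, 0, 0], [-1.21, -0.28, 0], 0.8]
    - [[0, 0, 0], [-1.19, -0.34, 0], 0.8]
    - [[0, 0, 0], [-1.17, -0.41, 0], 0.8]
    - [[0, 0, 0], [-1.14, -0.48, 0], 0.8]
    - [[0, 0, 0], [-1.12, -0.53, 0], 0.8]
    - [[0, 0, 0], [-1.08, -0.6, 0], 0.8]
    - [[0, 0, 0], [-1.05, -0.66, 0], 0.8]

```text
clock: 5.9
tcp_pos: [0.556, 0.1195, 0.2101]
orientation: [0.706, 0.041, 0.706, -0.039]
wrist_force: [2.9, 5.7, -1.9]
finger_gap: 0.0089
```

Run:
```python
from h import *
s=get_state();print(s['tcp_pos'],s['clock'],s['finger_gap'],s['wrist_force'],s['ft_torque'])
c=Ch(s['tcp_pos'])+[0,0,.0153]; print(c, 'theta',np.arctan2(c[2],c[1])-.0355,'r',np.hypot(c[1],c[2]))
```

```text
hold_point_z 0.0187
[0.55595198 0.11945938 0.21014653] 5.9 0.008872270658080142 [ 2.89338769  5.69977167 -1.91802705] [ 1.13946948 -0.59493471 -0.04095179]
[-0.00117214  0.18807105  0.12544653] theta 0.5527448761249785 r 0.22606979247981332
```

Request:
step_arm:
  targets:
    - [[0, 0, 0], [-1.1, -0.68, 0], 0.8]
    - [[0, 0, 0], [-1.06, -0.84, 0], 0.8]
    - [[0, 0, 0], [-1.0, -0.91, 0], 0.8]
    - [[0, 0, 0], [-0.94, -0.96, 0], 0.8]
    - [[0, 0, 0], [-0.89, -1.02, 0], 0.8]
    - [[0, 0, 0], [-0.82, -1.07, 0], 0.8]
    - [[0, 0, 0], [-0.76, -1.12, 0], 0.8]
    - [[0, 0, 0], [-0.69, -1.16, 0], 0.8]
    - [[0, 0, 0], [-0.62, -1.21, 0], 0.8]
    - [[0, 0, 0], [-0.54, -1.23, 0], 0.8]

```text
clock: 6.9
tcp_pos: [0.544, 0.0181, 0.296]
orientation: [0.707, 0.041, 0.705, -0.039]
wrist_force: [1.4, 4.5, 3.6]
finger_gap: 0.0085
```

Run:
```python
from h import *
s=get_state();print(s['tcp_pos'],s['clock'],s['finger_gap'],s['wrist_force'],s['ft_torque'])
c=Ch(s['tcp_pos'])+[0,0,.0153]; print(c, 'theta',np.arctan2(c[2],c[1])-.0355,'r',np.hypot(c[1],c[2]))
for cc in("scene",):
    im=read_camera(cc); cv2.imwrite(f"pics/{cc}2.png",im[:,:,::-1]);
    cv2.imwrite(f"pics/{cc}2z.png",cv2.convertScaleAbs(cv2.resize(im[150:265,215:345,::-1],None,fx=5,fy=5,interpolation=cv2.INTER_CUBIC),alpha=1.6))
```

```text
hold_point_z 0.0187
[0.54397546 0.01811764 0.29597581] 6.9 0.008475091436815855 [1.39293373 4.52130411 3.62964529] [ 0.93643381 -0.38537292 -0.00578632]
[-0.00142135  0.08602438  0.21127581] theta 1.148627449613681 r 0.22811765379924745
```

View pics/scene2z.png

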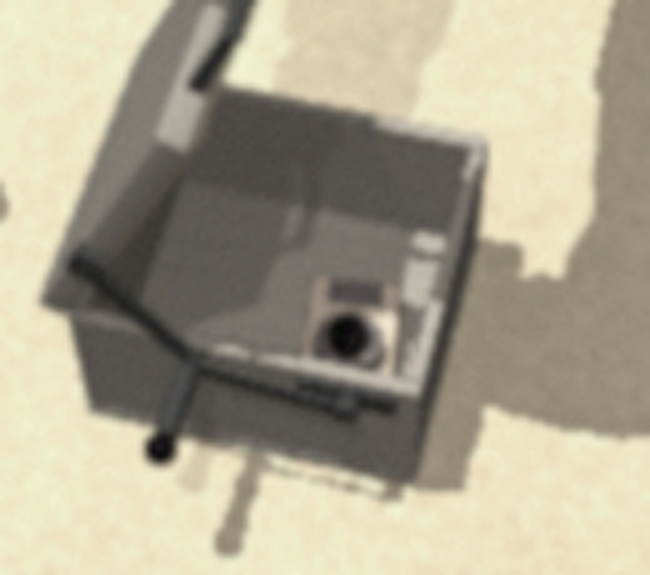

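```bash
cat >> h.py <<'E'
def unprojx(c,u,v,X):
    m,Rm=cam(c); d=Rm@np.array([(u-m['cx'])/m['fx'],(v-m['cy'])/m['fy'],1.]); o=m['xyz']
    t=(X-(o-HG)@ex)/(d@ex); return Ch(o+d*t)
E
python3 - <<'E'
from h import *
g=lambda x,y:(215+(x+.5)/5-.5,150+(y+.5)/5-.5)
for n,p in (('pivot',(347,411)),('joint',(195,365)),('attach',(85,265))): print(n,unprojx('scene',*g(*p),.089))
for n,p in (('pivot0',(350,411)),('joint0',(240,440)),('attach0',(185,340))): print(n,unprojx('scene',*g(*p),.089))
print('ball',unprojx('scene',*g(160,448),.138),unprojx('scene',*g(211,518),.138))
b=unproj('scene',*g(347,333),.056); print('button',b,Ch(b))
from scipy.optimize import brentq
# joint circle constraints: pivot (yp,-12), attach r,phi
for yp in(.135,.14,.145,.15,.155):
  for r in (.065,.07,.075):
    f=lambda t:np.hypot(yp-r*np.cos(t),r*np.sin(t)+.012)-.158
    d0=np.hypot(yp-r,.012)
    try: print(yp,r,'stop',round(brentq(f,.2,2.5),3),'d0',d0)
    except Exception as e: pass
E
```

```text
hold_point_z 0.0187
pivot [ 0.089       0.14725771 -0.01098229]
joint [0.089      0.07095698 0.00110882]
attach [0.089      0.0232199  0.07252507]
pivot0 [ 0.089       0.14876009 -0.01029844]
joint0 [ 0.089       0.0904856  -0.06811878]
attach0 [0.089      0.06749974 0.02354231]
ball [0.138      0.06856567 0.00416601] [ 0.138       0.0896961  -0.06153703]
button [0.57751986 0.06018897 0.056     ] [ 0.02706518  0.13167239 -0.044     ]
0.135 0.065 stop 1.617 d0 0.07102112361825882
0.135 0.07 stop 1.572 d0 0.06609841147864297
0.135 0.075 stop 1.53 d0 0.06118823416311343
0.14 0.065 stop 1.54 d0 0.07595393340703299
0.14 0.07 stop 1.502 d0 0.07102112361825882
0.14 0.075 stop 1.466 d0 0.06609841147864298
0.145 0.065 stop 1.465 d0 0.08089499366462673
0.145 0.07 stop 1.434 d0 0.07595393340703296
0.145 0.075 stop 1.404 d0 0.07102112361825881
0.15 0.065 stop 1.393 d0 0.08584287972802403
0.15 0.07 stop 1.368 d0 0.08089499366462673
0.15 0.075 stop 1.344 d0 0.07595393340703298
0.155 0.065 stop 1.323 d0 0.09079647570252933
0.155 0.07 stop 1.304 d0 0.08584287972802403
0.155 0.075 stop 1.285 d0 0.08089499366462674
```

Run:
```python
from h import *
arc(1.15,1.22,10);arc(1.22,1.26,10);arc(1.26,1.30,10)
```

```text
hold_point_z 0.0187
[x,y] [[-0.06, -0.15], [-0.06, -0.14], [-0.05, -0.15], [-0.06, -0.15], [-0.05, -0.15], [-0.06, -0.14], [-0.05, -0.15], [-0.05, -0.15], [-0.05, -0.15], [-0.05, -0.15]]
[x,y] [[-0.03, -0.09], [-0.03, -0.08], [-0.02, -0.09], [-0.03, -0.08], [-0.03, -0.09], [-0.02, -0.09], [-0.03, -0.08], [-0.02, -0.09], [-0.03, -0.08], [-0.02, -0.09]]
[x,y] [[-0.02, -0.09], [-0.03, -0.08], [-0.02, -0.09], [-0.03, -0.09], [-0.02, -0.08], [-0.02, -0.09], [-0.02, -0.09], [-0.02, -0.09], [-0.03, -0.08], [-0.02, -0.09]]
```

Request:
step_arm:
  targets:
    - [[0, 0, 0], [-0.06, -0.15, 0], 0.8]
    - [[0, 0, 0], [-0.06, -0.15, 0], 0.8]
    - [[0, 0, 0], [-0.06, -0.15, 0], 0.8]
    - [[0, 0, 0], [-0.06, -0.15, 0], 0.8]
    - [[0, 0, 0], [-0.06, -0.15, 0], 0.8]
    - [[0, 0, 0], [-0.05, -0.15, 0], 0.8]
    - [[0, 0, 0], [-0.05, -0.15, 0], 0.8]
    - [[0, 0, 0], [-0.05, -0.15, 0], 0.8]
    - [[0, 0, 0], [-0.05, -0.15, 0], 0.8]
    - [[0, 0, 0], [-0.05, -0.15, 0], 0.8]

```text
clock: 7.95
tcp_pos: [0.5422, 0.0032, 0.3013]
orientation: [0.707, 0.041, 0.705, -0.04]
wrist_force: [0.2, 4.1, 8.9]
finger_gap: 0.0086
```

```bash
cat > look.py <<'E'
from h import *
import sys
n=sys.argv[1]
s=get_state();print(s['tcp_pos'],s['clock'],s['finger_gap'],s['wrist_force'],s['ft_torque'])
c=Ch(s['tcp_pos'])+[0,0,.0125]; print(c, 'theta',np.arctan2(c[2],c[1])-.0355,'r',np.hypot(c[1],c[2]))
for cc in sys.argv[2:]:
    im=read_camera(cc); cv2.imwrite(f"pics/{cc}{n}.png",im[:,:,::-1])
    a,b=(150,215) if cc=='scene' else (160,205)
    cv2.imwrite(f"pics/{cc}{n}z.png",cv2.convertScaleAbs(cv2.resize(im[a:a+115,b:b+130,::-1],None,fx=5,fy=5,interpolation=cv2.INTER_CUBIC),alpha=1.6))
E
python3 look.py 3 scene
```

```text
hold_point_z 0.0187
[0.54222847 0.0031561  0.3013067 ] 7.95 0.00860121827925253 [0.22379575 4.06979539 8.89495208] [ 1.12643305 -0.06786939  0.02337835]
[-0.00143713  0.07096119  0.2138067 ] theta 1.2148415996346482 r 0.2252749384273768
```

View pics/scene3z.png

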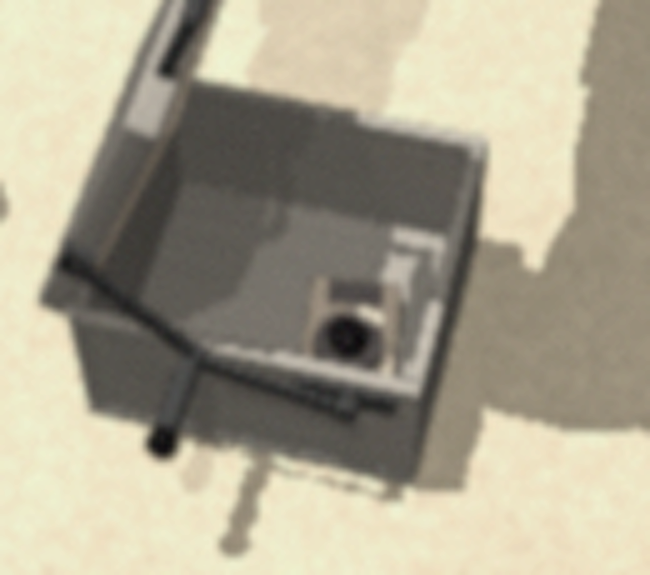

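Run:
```python
from h import *
g=lambda x,y:(215+(x+.5)/5-.5,150+(y+.5)/5-.5)
for J,A in (((195,365),(85,265)),((200,357),(72,260))):
    p,j,a=[unprojx('scene',*g(*q),.089)[1:] for q in ((348,411),J,A)]
    u=p-j;v=a-j; d=np.pi-np.arccos(u@v/np.hypot(*u)/np.hypot(*v))
    print(p,j,a,'deflection',d,'stay',2.06-d,'chord needed',158*(1-np.cos(d/2)),'chord meas',np.hypot(*(a-p)),np.hypot(*u),np.hypot(*v))
```

```text
hold_point_z 0.0187
[ 0.14775878 -0.01075421] [0.07095698 0.00110882] [0.0232199  0.07252507] deflection 0.8283190733403032 stay 1.2316809266596969 chord needed 13.358131551687803 chord meas 0.14981779743419538 0.07771260690238231 0.08590173875391097
[ 0.14775878 -0.01075421] [0.07408508 0.01019644] [0.01719246 0.07443979] deflection 0.5689482386657283 stay 1.4910517613342718 chord needed 6.350118715049888 chord meas 0.1559024807331125 0.07659467814146942 0.08581362289582518
```

Request:
step_arm:
  targets:
    - [[0, 0, 0], [-0.04, -0.09, 0], 0.8]
    - [[0, 0, 0], [-0.04, -0.09, 0], 0.8]
    - [[0, 0, 0], [-0.04, -0.09, 0], 0.8]
    - [[0, 0, 0], [-0.04, -0.09, 0], 0.8]
    - [[0, 0, 0], [-0.04, -0.09, 0], 0.8]
    - [[0, 0, 0], [-0.04, -0.09, 0], 0.8]
    - [[0, 0, 0], [-0.04, -0.09, 0], 0.8]
    - [[0, 0, 0], [-0.04, -0.09, 0], 0.8]
    - [[0, 0, 0], [-0.04, -0.09, 0], 0.8]
    - [[0, 0, 0], [-0.04, -0.09, 0], 0.8]

```text
clock: 9.0
tcp_pos: [0.5411, -0.0064, 0.304]
orientation: [0.706, 0.041, 0.705, -0.04]
wrist_force: [1.2, 1.2, 4.9]
finger_gap: 0.0092
```

```bash
python3 look.py 4 scene
```

```text
hold_point_z 0.0187
[ 0.54106283 -0.00636461  0.30401712] 9.0 0.009180600259442 [1.18543475 1.2255981  4.85763405] [ 0.66547022 -0.21081486  0.01551724]
[-0.00150076  0.06136961  0.21651712] theta 1.2591005850296744 r 0.22504641826167057
```

View pics/scene4z.png

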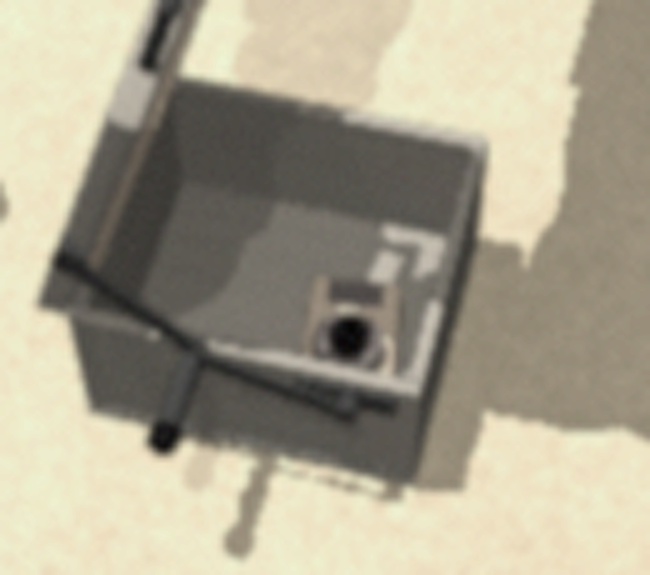

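Request:
step_arm:
  targets:
    - [[0, 0, 0], [-0.03, -0.06, 0], 0.8]
    - [[0, 0, 0], [-0.03, -0.06, 0], 0.8]
    - [[0, 0, 0], [-0.03, -0.06, 0], 0.8]
    - [[0, 0, 0], [-0.03, -0.06, 0], 0.8]
    - [[0, 0, 0], [-0.03, -0.06, 0], 0.8]
    - [[0, 0, 0], [-0.02, -0.06, 0], 0.8]
    - [[0, 0, 0], [-0.02, -0.06, 0], 0.8]
    - [[0, 0, 0], [-0.02, -0.06, 0], 0.8]
    - [[0, 0, 0], [-0.02, -0.06, 0], 0.8]
    - [[0, 0, 0], [-0.02, -0.06, 0], 0.8]

```text
clock: 10.05
tcp_pos: [0.5404, -0.0125, 0.3056]
orientation: [0.706, 0.041, 0.706, -0.041]
wrist_force: [1.1, 2.5, 4.9]
finger_gap: 0.0087
```

```bash
python3 look.py 5 scene
```

```text
hold_point_z 0.0187
[ 0.54036431 -0.01245477  0.30555087] 10.05 0.008681317271552339 [1.11542252 2.46567238 4.93450927] [ 0.60101355 -0.06869257 -0.0491253 ]
[-0.00149467  0.05523952  0.21805087] theta 1.2871830170866758 r 0.22493907345581382
```

View pics/scene5z.png

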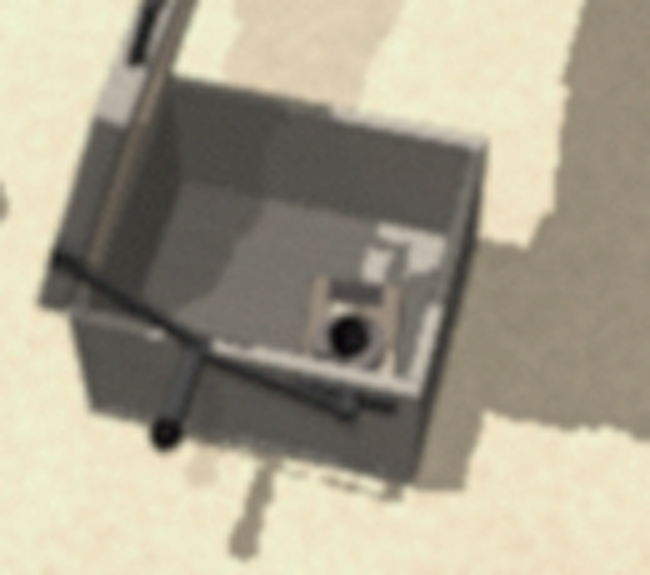

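Run:
```python
from h import *
g=lambda x,y:(215+(x+.5)/5-.5,150+(y+.5)/5-.5)
for J,B in (((195,365),(160,448)),((200,357),(161,440)),((203,352),(163,435)),((205,348),(165,433))):
    p,j,b=[unprojx('scene',*g(*q),X)[1:] for q,X in (((348,411),.089),(J,.089),(B,.138))]
    print(j,b,np.degrees(np.arctan2(j[1]+.012,.1478-j[0])),np.degrees(np.arctan2(b[1]+.012,.1478-b[0])),np.hypot(*(b-[.1478,-.012])))
```

```text
hold_point_z 0.0187
[0.07095698 0.00110882] [0.06856567 0.00416601] 9.681020080129835 11.53165900443245 0.08086667273906266
[0.07408508 0.01019644] [0.06978459 0.01286119] 16.757675302135024 17.67553213041306 0.08188090838659048
[0.07594838 0.01576899] [0.07123242 0.01854909] 21.13036618477711 21.751112371026533 0.08243689464019845
[0.07722015 0.02009784] [0.07241264 0.02108986] 24.45477621234447 23.698164350195672 0.08232977731697223
```

Run:
```python
from h import *
from scipy.optimize import least_squares,brentq
T=[1.149,1.215,1.259,1.287]; E=np.radians([10.6,17.2,21.4,24.1])
def elev(t,ya,za,yp):
    a=np.array([ya*np.cos(t)-za*np.sin(t),ya*np.sin(t)+za*np.cos(t)]); v=a-[yp,-.012]; L=np.hypot(*v)
    c=min(L/.158,1); return np.arctan2(v[1],-v[0])-np.arccos(c),L
def res(x,zp): return np.r_[[ (elev(t,x[0],x[1],x[2])[0]-e)/np.radians(1) for t,e in zip(T,E)],(x[2]-.1478)/.0015,(elev(0,*x)[1]-.158*np.sin(np.pi/2-1.03))/.002,(x[1]-zp)/.002]
for zp in (0,.004,.008,.012):
    x=least_squares(res,[.07,zp,.148],args=(zp,)).x
    st=[t for t in np.linspace(1.2,1.6,401) if elev(t,*x)[1]>=.158]
    print(zp,x,res(x,zp).round(2),'stop',st[:1])
```

```text
hold_point_z 0.0187
0 [0.0658581 0.0067733 0.1500149] [ 0.43 -1.06 -0.19  5.08  1.48  2.44  3.39] stop [np.float64(1.285)]
0.004 [0.07056885 0.00547338 0.14884159] [ 0.7  -1.09 -0.92  0.66  0.69 -0.57  0.74] stop [np.float64(1.302)]
0.008 [0.06329311 0.00995764 0.14742577] [ 0.59 -0.94  0.11  4.38 -0.25  2.8   0.98] stop [np.float64(1.28)]
0.012 [0.06207382 0.01150383 0.14612341] [ 0.66 -0.89  0.24  4.06 -1.12  2.97 -0.25] stop [np.float64(1.278)]
```

Request:
step_arm:
  targets:
    - [[0, 0, 0], [-0.02, -0.04, 0], 0.8]
    - [[0, 0, 0], [-0.02, -0.04, 0], 0.8]
    - [[0, 0, 0], [-0.02, -0.04, 0], 0.8]
    - [[0, 0, 0], [-0.02, -0.04, 0], 0.8]
    - [[0, 0, 0], [-0.02, -0.04, 0], 0.8]
    - [[0, 0, 0], [-0.01, -0.04, 0], 0.8]
    - [[0, 0, 0], [-0.01, -0.04, 0], 0.8]
    - [[0, 0, 0], [-0.01, -0.04, 0], 0.8]
    - [[0, 0, 0], [-0.01, -0.04, 0], 0.8]
    - [[0, 0, 0], [-0.01, -0.04, 0], 0.8]

```text
clock: 11.1
tcp_pos: [0.5399, -0.0163, 0.3065]
orientation: [0.706, 0.041, 0.706, -0.041]
wrist_force: [-1.8, 2.8, 5.6]
finger_gap: 0.0086
```

```bash
python3 look.py 6 scene
```

```text
hold_point_z 0.0187
[ 0.5398803  -0.01627401  0.30650126] 11.1 0.00863039241816226 [-1.8030853   2.83135354  5.6155923 ] [ 0.59150024  0.12694295 -0.04319234]
[-0.0015365   0.05138997  0.21900126] theta 1.3048103611776554 r 0.22494995524170067
```

View pics/scene6z.png

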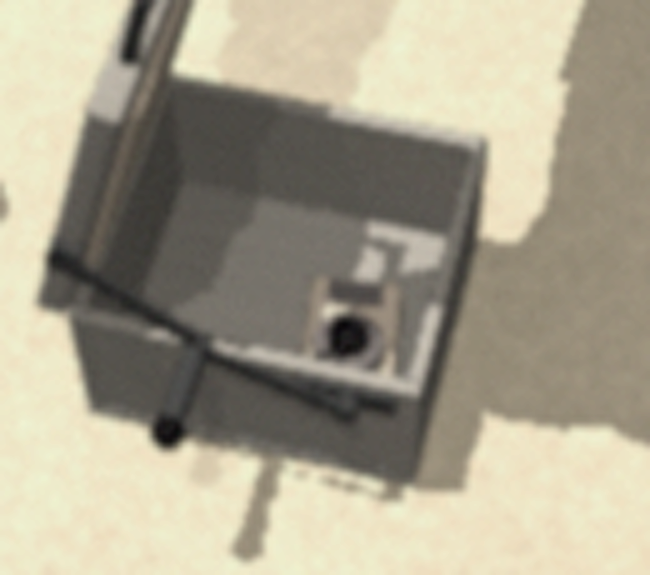

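Request:
step_arm:
  targets:
    - [[0, 0, 0], [-0.01, -0.04, 0], 0.8]
    - [[0, 0, 0], [-0.01, -0.04, 0], 0.8]
    - [[0, 0, 0], [-0.01, -0.04, 0], 0.8]
    - [[0, 0, 0], [-0.01, -0.04, 0], 0.8]
    - [[0, 0, 0], [-0.01, -0.04, 0], 0.8]
    - [[0, 0, 0], [-0.01, -0.04, 0], 0.8]
    - [[0, 0, 0], [-0.01, -0.04, 0], 0.8]
    - [[0, 0, 0], [-0.01, -0.04, 0], 0.8]
    - [[0, 0, 0], [-0.01, -0.04, 0], 0.8]
    - [[0, 0, 0], [-0.01, -0.04, 0], 0.8]

```text
clock: 12.15
tcp_pos: [0.5394, -0.0204, 0.3073]
orientation: [0.706, 0.041, 0.706, -0.041]
wrist_force: [-1.8, 3.0, 3.0]
finger_gap: 0.009
```

```bash
python3 look.py 7 scene
```

```text
hold_point_z 0.0187
[ 0.53939558 -0.02043047  0.30733729] 12.15 0.009005943515556452 [-1.75449856  2.95134981  3.00170908] [ 0.74282561  0.23193463 -0.03510011]
[-0.00154028  0.04720534  0.21983729] theta 1.323779670342428 r 0.22484834880044485
```

View pics/scene7z.png

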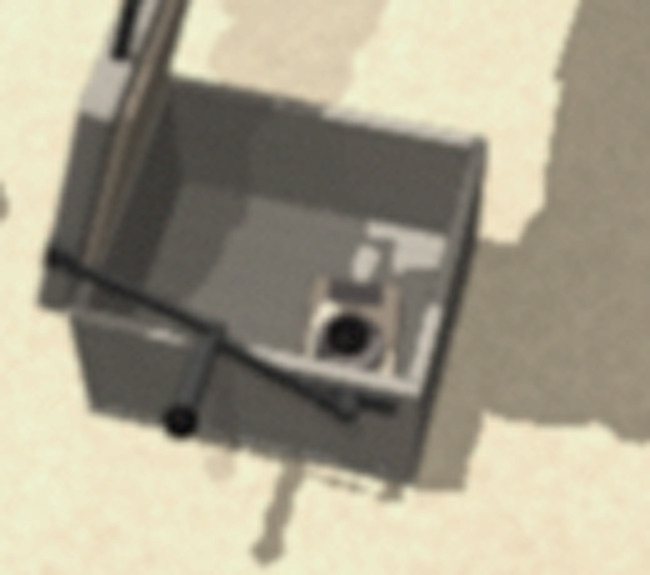

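Request:
step_arm:
  targets:
    - [[0, 0, 0], [0, 0, 0], 1.4]
    - [[0, 0, 0], [0, 0, 0], 2.0]
    - [[0, 0, 0], [0, 0, 0], 2.6]
    - [[0, 0, 0], [0, 0, 0], 2.6]
    - [[0, 0, 0], [-0.5, 0, 0], 2.6]
    - [[0, 0, 0], [-1, 0, 0], 2.6]
    - [[0, 0, 0], [-1, 0, 0], 2.6]
    - [[0, 0, 0], [-1, 0, 0], 2.6]
    - [[0, 0, 0], [-1, 0, 0], 2.6]
    - [[0, 0, 0], [-0.5, 0, 0], 2.6]

```text
clock: 13.2
tcp_pos: [0.5401, -0.0203, 0.3591]
orientation: [0.707, 0.041, 0.705, -0.041]
wrist_force: [-0.8, -0.3, 0.5]
finger_gap: 0.0264
```

```bash
python3 look.py 8 scene top
python3 - <<'E'
from h import *
g=lambda x,y:(215+(x+.5)/5-.5,150+(y+.5)/5-.5)
for q,X in (((220,335),.089),((180,420),.138)):
    b=unprojx('scene',*g(*q),X)[1:]; print(b,np.degrees(np.arctan2(b[1]+.012,.1478-b[0])))
print(get_state()['joint_pos'])
E
```

```text
hold_point_z 0.0187
[ 0.54009273 -0.02030518  0.35905547] 13.2 0.02639761087263416 [-0.78899626 -0.34317322  0.49469501] [0.03855321 0.00011671 0.00472555]
[-0.00086214  0.04740993  0.27155547] theta 1.3624518676782653 r 0.2756629770500808
hold_point_z 0.0187
[0.08554938 0.03569096] 37.45616698713377
[0.08092464 0.03774346] 36.6427369906435
[-1.86254342e-01  2.44035103e-01  2.61762691e-01  1.58671232e+00
  5.68167044e-05 -7.11290517e-02]
```

View pics/scene8z.png

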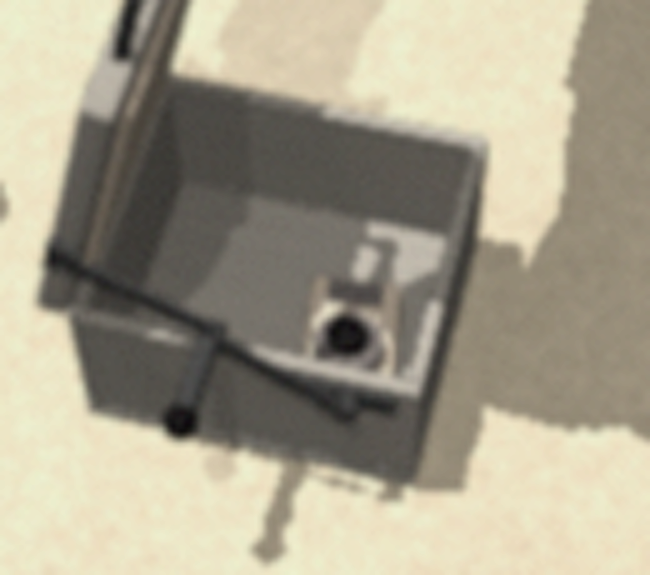

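View pics/top8.png

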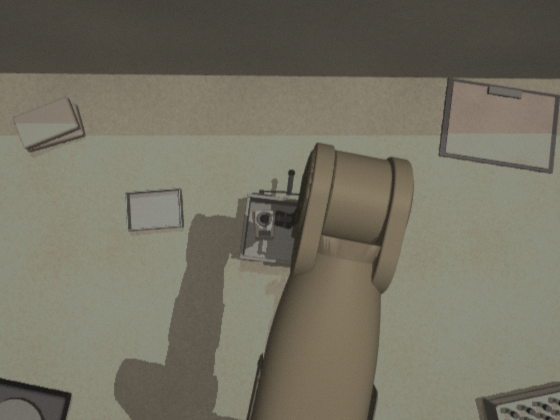

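Run:
```python
from h import *
t=cv2.imread('pics/top8.png'); s=cv2.imread('pics/scene8.png')
for c,im,(x0,y0,x1,y1) in (('top',t,(258,211,274,227)),('scene',s,(276,208,294,226))):
    gr=im[y0:y1,x0:x1].mean(2); m=gr<30 if c=='scene' else gr<30
    print(gr.astype(int))
    yy,xx=np.nonzero(m); 
    if len(xx): u,v=xx.mean()+x0,yy.mean()+y0; b=unproj(c,u,v,.056); print(c,u,v,b,Ch(b))
    print(find_in(c,'start_top')[:2])
```

```text
hold_point_z 0.0187
[[132 131 127 113 109 107 108 111 113 118 128 128 129 130 118  78]
 [135 124 114 103  93  89  91  93  88  98 107 119 132 135 129  79]
 [119 103  90  89  88  86  82  86  65  63  70  83 113 119 117  80]
 [ 94  89  87  82  74  66  64  69  54  57  59  62  88  98  93  77]
 [ 86  88  84  61  53  43  42  40  42  52  61  63  80  84  92  78]
 [ 88  87  71  45  37  35  40  41  48  41  47  64  88  89 109  82]
 [ 84  83  49  40  37  42  41  42  41  33  48  76  92 105 127  86]
 [ 88  84  48  34  36  36  38  41  41  35  48  85  93 103 128  89]
 [ 88  86  45  37  39  42  42  41  38  38  48  84  90  95 126  88]
 [ 85  86  54  34  37  36  42  41  36  35  59  88  95  97 115  88]
 [ 89  87  71  47  34  35  41  41  39  45  61  90  94 119 102  82]
 [ 83  87  88  71  61  53  47  37  43  55  62  85  97 129 101  82]
 [104  82  86  89  80  74  69  53  55  55  62  89 113 130 100  79]
 [124  85  79  83  83  87  84  65  58  61  79 115 131 134 100  77]
 [117 105 100  80  78  77  74  59  66  94 108 133 137 135 101  82]
 [101 126 127 109  99  73  70  67  76 125 134 138 137 134  99  83]]
[{'exte
[... 813 characters left out ...]
38  19  15  18  17  17  11  17  39  62  78  96 112 100]
 [ 88  92  67  50  40  26  17  15  11  11  12  27  50  69  75  83 103 102]
 [ 91  91  60  46  43  38  33  28  24  27  33  50  68  74  70  72  94  99]
 [100  94  71  59  58  61  62  57  53  59  62  69  76  72  63  70  95  98]
 [109 106  97  93  92  89  86  78  77  80  81  77  71  61  58  76  97  97]
 [105 109 111 111 110 110 105 102 100  98  93  83  70  62  69  94 109  97]
 [ 83  88  93  98 104 110 111 112 114 112 107 101  94  90  94 108 114  97]
 [ 56  58  63  69  79  86  92  97 102 108 111 111 111 112 111 115 116 105]]
scene 283.8780487804878 216.97560975609755 [0.57988111 0.06018521 0.056     ] [ 0.02941121  0.13194005 -0.044     ]
[]
```

Run:
```python
from h import *
b=unproj('top',264.1,218.6,.056); print(b,Ch(b))
bt=(b+np.array([.5798,.0602,.056]))/2; print(bt)
y=np.cos(np.radians(40))*ey-np.sin(np.radians(40))*ex; x=-ez
go([bt[0],bt[1],.070],np.column_stack([x,y,np.cross(x,y)]))
```

```text
hold_point_z 0.0187
[0.57750018 0.05920572 0.056     ] [ 0.02715864  0.13069339 -0.044     ]
[0.57865009 0.05970286 0.056     ]
turn [-39.99  -0.    -0.  ] shift before [28.72  8.39  2.95] after [28.72  4.54  7.66]
```

Request:
step_arm:
  targets:
    - [[0, 0, 0], [0, 2.8, 0.98], 0]
    - [[0, 0, 0], [0, 2.8, 0.98], 0]
    - [[0, 0, 0], [0, 2.8, 0.98], 0]
    - [[-8, 0, 0], [3, 0, 0], 0]
    - [[-8, 0, 0], [3, 0, 0], 0]
    - [[-8, 0, 0], [3, 0, 0], 0]
    - [[-8, 0, 0], [3, 0, 0], 0]
    - [[-8, 0, 0], [3, 0, 0], 0]
    - [[0, 0, 0], [3.5, 0, 0], 0]
    - [[0, 0, 0], [3.5, 0, 0], 0]

```text
clock: 14.4
tcp_pos: [0.578, 0.0598, 0.1357]
orientation: [0.677, -0.203, 0.677, 0.203]
wrist_force: [0.2, -0.5, 0.1]
finger_gap: 0.0002
```

```bash
python3 look.py 9 scene top
python3 - <<'E'
from h import *
y=np.cos(np.radians(40))*ey-np.sin(np.radians(40))*ex; x=-ez
go([.5787,.0597,.060],np.column_stack([x,y,np.cross(x,y)]))
E
```

```text
hold_point_z 0.0187
[0.5780334  0.05984829 0.13567931] 14.4 0.00022903188762615897 [ 0.2195444  -0.49825419  0.11970313] [-0.00818295  0.00595251 -0.01722637]
[0.02761447 0.131393   0.04817931] theta 0.31595742671182536 r 0.13994772482589987
hold_point_z 0.0187
turn [ 0.   -0.5  -0.36] shift before [ 7.18 -0.32  0.43] after [ 7.18 -0.27  0.36]
```

View pics/scene9z.png

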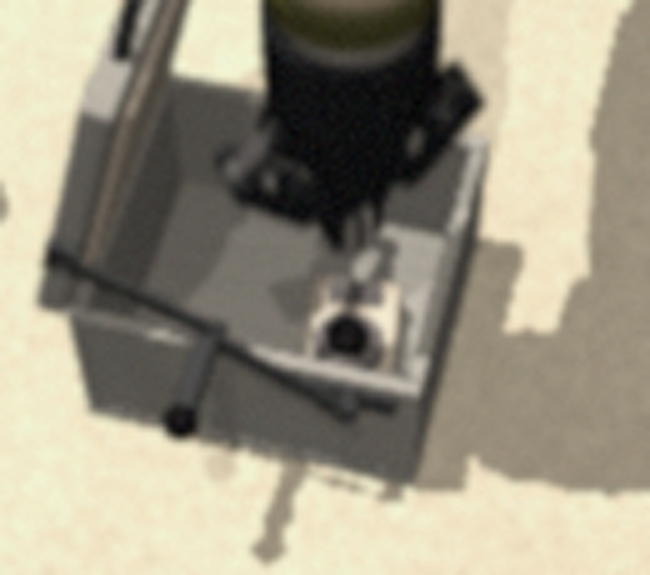

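Request:
step_arm:
  targets:
    - [[0, 0, 0], [1.5, 0, 0], 0]
    - [[0, 0, 0], [1.5, 0, 0], 0]
    - [[0, 0, 0], [1.5, 0, 0], 0]
    - [[0, 0, 0], [1.2, 0, 0], 0]
    - [[0, 0, 0], [0.8, 0, 0], 0]
    - [[0, 0, 0], [0.4, 0, 0], 0]
    - [[0, 0, 0], [0.2, 0, 0], 0]
    - [[0, 0, 0], [0.2, 0, 0], 0]
    - [[0, 0, 0], [0.1, 0, 0], 0]
    - [[0, 0, 0], [0.1, 0, 0], 0]

```text
clock: 15.5
tcp_pos: [0.5788, 0.0598, 0.0628]
orientation: [0.678, -0.203, 0.677, 0.203]
wrist_force: [0.1, -0.1, -0.4]
finger_gap: 0.0
```

```bash
python3 look.py 10 scene top
```

```text
hold_point_z 0.0187
[0.57883114 0.0598473  0.06275293] 15.5 8.988833310946526e-06 [ 0.13786977 -0.06666657 -0.39259612] [ 0.02184175  0.01927703 -0.00563565]
[ 0.02840704  0.13148369 -0.02474707] theta -0.2215375794442596 r 0.1337922986962105
```

View pics/scene10z.png

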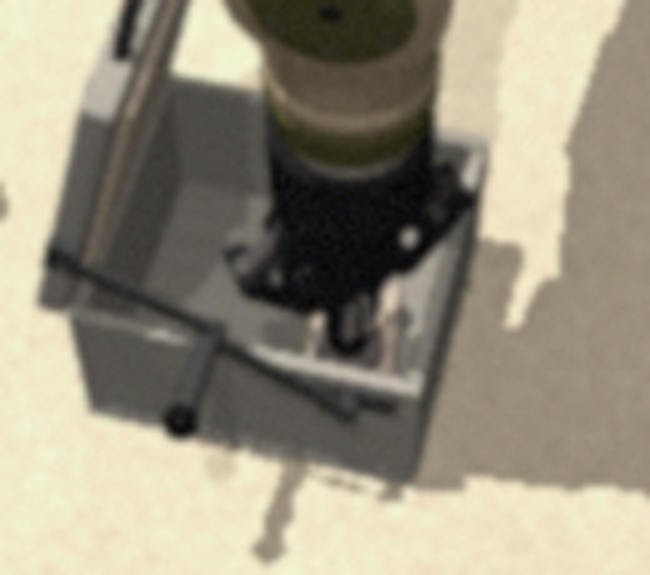

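Fingertips are over the button at (350,345), clear of the walls. Pressing now.

Request:
step_arm:
  targets:
    - [[0, 0, 0], [0.2, 0, 0], 0]
    - [[0, 0, 0], [0.2, 0, 0], 0]
    - [[0, 0, 0], [0.2, 0, 0], 0]
    - [[0, 0, 0], [0.2, 0, 0], 0]
    - [[0, 0, 0], [0.15, 0, 0], 0]
    - [[0, 0, 0], [0.15, 0, 0], 0]
    - [[0, 0, 0], [0.1, 0, 0], 0]
    - [[0, 0, 0], [0.1, 0, 0], 0]
    - [[0, 0, 0], [0, 0, 0], 0]
    - [[0, 0, 0], [0, 0, 0], 0]

```text
clock: 16.6
tcp_pos: [0.5786, 0.0598, 0.0501]
orientation: [0.677, -0.203, 0.677, 0.203]
wrist_force: [-2.0, -0.2, 6.3]
finger_gap: 0.0003
```

Request:
step_arm:
  targets:
    - [[0, 0, 0], [0.1, 0, 0], 0]
    - [[0, 0, 0], [0.05, 0, 0], 0]
    - [[0, 0, 0], [0.05, 0, 0], 0]
    - [[0, 0, 0], [0.0, 0, 0], 0]
    - [[0, 0, 0], [0.0, 0, 0], 0]
    - [[0, 0, 0], [0, 0, 0], 0]
    - [[0, 0, 0], [0, 0, 0], 0]
    - [[0, 0, 0], [0, 0, 0], 0]
    - [[0, 0, 0], [0, 0, 0], 0]
    - [[0, 0, 0], [0, 0, 0], 0]

```text
clock: 17.6
tcp_pos: [0.5787, 0.0598, 0.0498]
orientation: [0.678, -0.203, 0.677, 0.203]
wrist_force: [-6.6, -0.1, 18.0]
finger_gap: -0.0003
```

Request:
step_arm:
  targets:
    - [[0, 0, 0], [-2, 0, 0], 0]
    - [[8, 0, 0], [-4.4, 0, 0], 0]
    - [[8, 0, 0], [-4.4, 0, 0], 0]
    - [[8, 0, 0], [-4.4, 0, 0], 0]
    - [[8, 0, 0], [-4.4, 0, 0], 0]
    - [[8, 0, 0], [0, 0, 0], 0]
    - [[0, 0, -6.75], [0, 0, 2.35], 0]
    - [[0, 0, -6.75], [0, 0, 2.35], 0]
    - [[0, 0, -6.75], [0, 0, 2.35], 0]
    - [[0, 0, -6.75], [0, 0, 2.35], 0]

```text
clock: 18.6
tcp_pos: [0.6732, 0.0491, 0.2441]
orientation: [0.677, -0.127, 0.695, -0.206]
wrist_force: [0.7, -0.8, 0.5]
finger_gap: -0.0002
```

```bash
cat >> h.py <<'E'
def tilt(a):
    Rx=R.from_rotvec(np.radians(a)*ex).as_matrix(); return Rx@down(1)
E
python3 look.py 11 scene
python3 - <<'E'
from h import *
s=get_state(); print(s['joint_pos'],Ch(s['tcp_pos']))
go(W([.122,.0935,.0535]),tilt(-27))
E
```

```text
hold_point_z 0.0187
[0.67323234 0.04906757 0.24411576] 18.6 -0.00019093035279979542 [ 0.7443482  -0.79949295  0.49555257] [ 0.36490668 -0.03229733 -0.01182078]
[0.12342161 0.13162561 0.15661576] theta 0.8363806176557266 r 0.2045820099900339
hold_point_z 0.0187
[ 0.15504616  0.66456664  0.53069261  1.57888829 -0.46124798  0.29943521] [0.12522391 0.13407213 0.13658818]
turn [ 0.29 -0.19  0.56] shift before [ 9.24  0.25 -0.29] after [ 9.25  0.16 -0.32]
```

View pics/scene11.png

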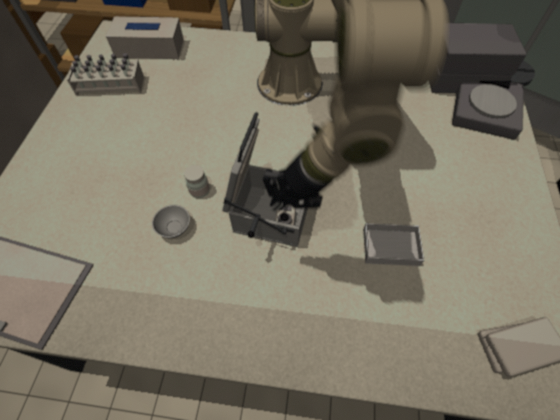

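Request:
step_arm:
  targets:
    - [[0, 0, 0], [1.5, 0, -0.15], 0]
    - [[0, 0, 0], [2, 0, -0.15], 0]
    - [[0, 0, 0], [2, 0, 0], 0]
    - [[0, 0, 0], [2, 0, 0], 0]
    - [[0, 0, 0], [1, 0.1, 0], 0]
    - [[0, 0, 0], [0.4, 0.1, 0], 0]
    - [[0, 0, 0], [0.2, 0, 0], 0]
    - [[0, 0, 0], [0.1, 0, 0], 0]
    - [[0, 0, 0], [0, 0, 0], 0]
    - [[0, 0, 0], [0, 0, 0], 0]

```text
clock: 19.65
tcp_pos: [0.6648, 0.01, 0.1613]
orientation: [0.677, -0.125, 0.695, -0.204]
wrist_force: [-1.0, 0.2, -0.1]
finger_gap: 0.0003
```

```bash
python3 look.py 12 scene top
python3 - <<'E'
from h import *
s=get_state(); print(Ch(s['tcp_pos']))
for c in('scene','top'): print(c,'tcp',proj(c,s['tcp_pos']),'ball',proj(c,W([.138,.0845,.0355])),'inner',proj(c,W([.089,.0845,.0355])))
E
```

```text
hold_point_z 0.0187
[0.66477581 0.00995691 0.16125407] 19.65 0.0003232736931380634 [-0.95486809  0.24571332 -0.11034634] [ 0.34538854 -0.04469817  0.01899191]
[0.11951639 0.09180218 0.07375407] theta 0.64131195370554 r 0.1177595123731603
hold_point_z 0.0187
[0.11939463 0.09171491 0.06108841]
scene tcp (np.float64(256.85046935652696), np.float64(222.65702733600193)) ball (np.float64(252.16862001786245), np.float64(234.40657499095636)) inner (np.float64(258.1756583044267), np.float64(216.54682506787861))
top tcp (np.float64(285.8779140426809), np.float64(177.89316517301705)) ball (np.float64(289.1916805073129), np.float64(172.34895046159792)) inner (np.float64(286.83346950747057), np.float64(192.55585119046782))
```

View pics/scene12z.png

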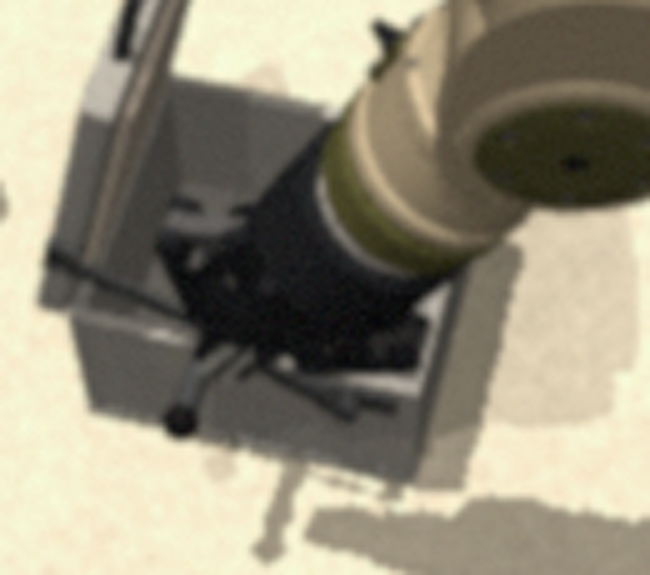

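View pics/top12z.png

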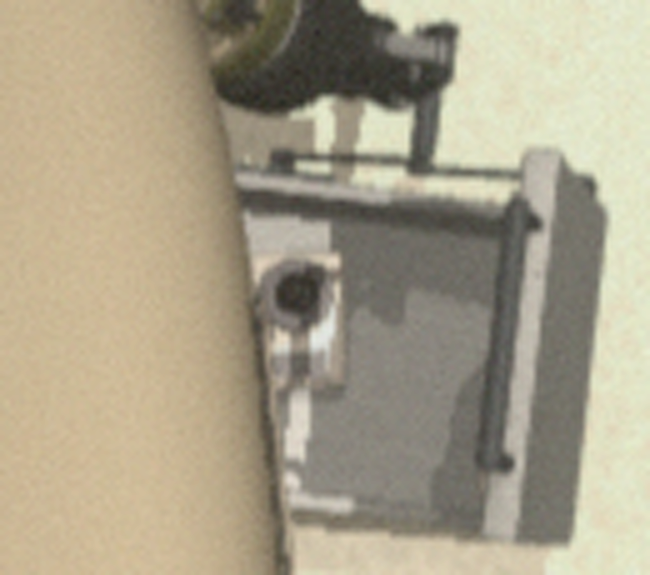

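Run:
```python
from h import *
for u,v in ((205+425/5,160+130/5),(205+422/5,160+155/5),(205+437/5,160+60/5)):
  for z in (.130,.136): print(z,Ch(unproj('top',u,v,z)))
```

```text
hold_point_z 0.0187
0.13 [0.10638908 0.07857084 0.03      ]
0.136 [0.10546733 0.0788454  0.036     ]
0.13 [0.09423188 0.07861631 0.03      ]
0.136 [0.09337424 0.07889063 0.036     ]
0.13 [0.14078478 0.07672696 0.03      ]
0.136 [0.13968165 0.07701124 0.036     ]
```

Request:
step_arm:
  targets:
    - [[0, 0, 0], [0.6, 0.15, 0], 0]
    - [[0, 0, 0], [0.6, 0.15, 0], 0]
    - [[0, 0, 0], [0.5, 0.15, 0], 0]
    - [[0, 0, 0], [0.3, 0, 0], 0]
    - [[0, 0, 0], [0.25, 0, 0], 0]
    - [[0, 0, 0], [0.25, 0, 0], 0]
    - [[0, 0, 0], [0.25, 0, 0], 0]
    - [[0, 0, 0], [0.25, 0, 0], 0]
    - [[0, 0, 0], [0.25, 0, 0], 0]
    - [[0, 0, 0], [0.25, 0, 0], 0]

```text
clock: 20.75
tcp_pos: [0.6633, -0.0024, 0.1277]
orientation: [0.677, -0.125, 0.696, -0.205]
wrist_force: [-0.2, 0.2, 3.6]
finger_gap: -0.0001
```

```bash
python3 look.py 13 scene top
python3 - <<'E'
from h import *
s=get_state(); print(Ch(s['tcp_pos']))
E
```

```text
hold_point_z 0.0187
[ 0.66329142 -0.00239518  0.1277225 ] 20.75 -7.220337447285096e-05 [-0.20882334  0.184746    3.57966568] [-0.09999033  0.081858   -0.05626316]
[0.11946156 0.07936134 0.0402225 ] theta 0.4335945976910093 r 0.08897230866467165
hold_point_z 0.0187
[0.11941031 0.07929036 0.02731089]
```

View pics/scene13z.png

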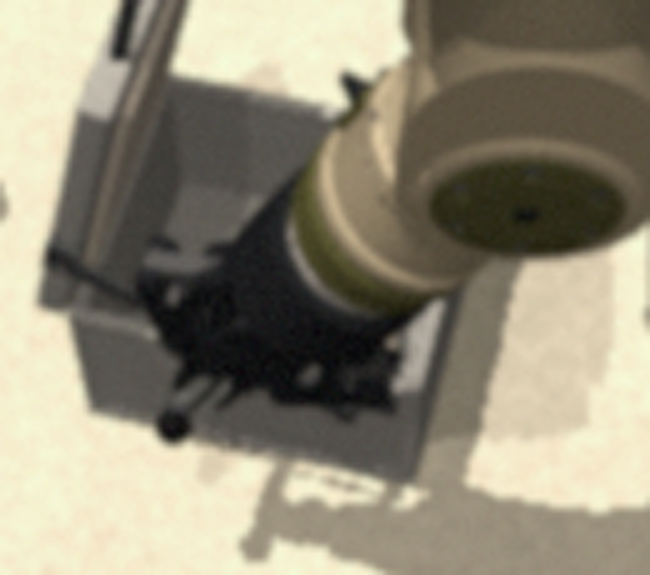

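View pics/top13z.png

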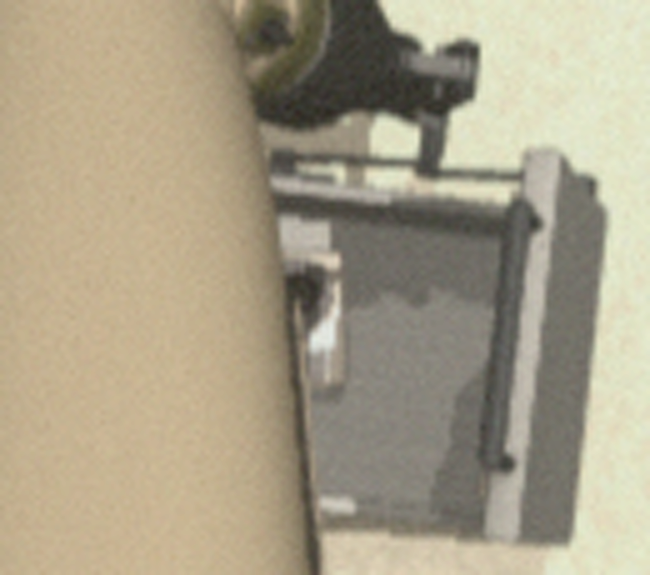

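Request:
step_arm:
  targets:
    - [[0, 0, 0], [0.25, 0, 0], 0]
    - [[0, 0, 0], [0.25, 0, 0], 0]
    - [[0, 0, 0], [0.25, 0.02, 0], 0]
    - [[0, 0, 0], [0.25, 0.03, 0], 0]
    - [[0, 0, 0], [0.2, 0.03, 0], 0]
    - [[0, 0, 0], [0.2, 0.03, 0], 0]
    - [[0, 0, 0], [0.2, 0.03, 0], 0]
    - [[0, 0, 0], [0.1, 0.03, 0], 0]
    - [[0, 0, 0], [0, 0, 0], 0]
    - [[0, 0, 0], [0, 0, 0], 0]

```text
clock: 21.85
tcp_pos: [0.6622, -0.0082, 0.111]
orientation: [0.677, -0.125, 0.696, -0.204]
wrist_force: [0.4, 0.1, 3.5]
finger_gap: 0.0
```

```bash
python3 look.py 14 scene
python3 - <<'E'
from h import *
s=get_state(); c=Ch(s['tcp_pos']);print(c); b=c[1:]-.006*np.array([.454,.891]); print(b,np.degrees(np.arctan2(b[1]+.012,.148-b[0])))
E
```

```text
hold_point_z 0.0187
[ 0.6622207  -0.00816179  0.11102058] 21.85 1.329058779211768e-05 [0.42094557 0.06177731 3.48701383] [ 0.07175205 -0.10457491  0.08326426]
[0.11906073 0.07350988 0.02352058] theta 0.27417111658596854 r 0.07718108830259664
hold_point_z 0.0187
[0.11906813 0.07351198 0.01106879]
[0.07078798 0.00572279] 12.927409681701281
```

View pics/scene14z.png

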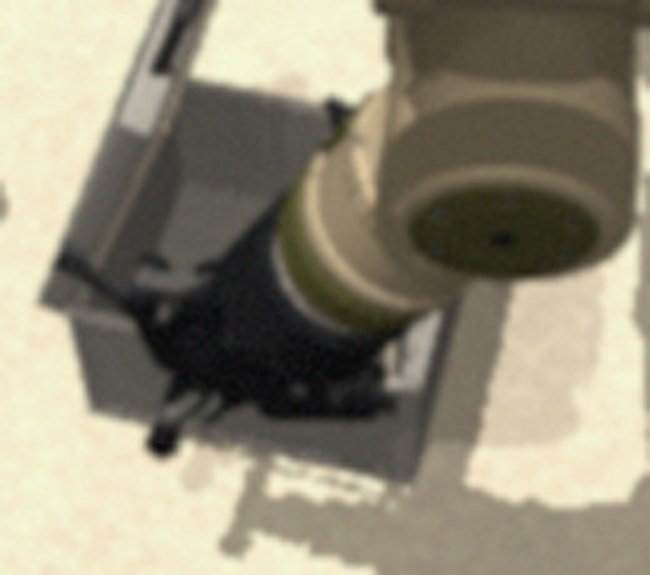

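Request:
step_arm:
  targets:
    - [[0, 0, 0], [0.15, 0.02, 0], 0]
    - [[0, 0, 0], [0.15, 0.02, 0], 0]
    - [[0, 0, 0], [0.1, 0.02, 0], 0]
    - [[0, 0, 0], [0, 0, 0], 0]
    - [[0, 0, 0], [-0.2, 0, 0], 0]
    - [[0, 0, 0], [-0.4, 0, 0], 0]
    - [[0, 0, 0], [-0.6, 0, 0], 0]
    - [[0, 0, 0], [-0.8, 0, 0], 0]
    - [[0, 0, 0], [-1, 0, 0], 0]
    - [[0, 0, 0], [-1, 0, 0], 0]

```text
clock: 22.9
tcp_pos: [0.6644, 0.0089, 0.1442]
orientation: [0.677, -0.125, 0.696, -0.204]
wrist_force: [0.8, 0.3, -1.5]
finger_gap: 0.0001
```

```bash
python3 look.py 15 scene top
```

```text
hold_point_z 0.0187
[0.66437992 0.00893676 0.14417273] 22.9 0.00012175268237443255 [ 0.84124792  0.33625442 -1.49470213] [ 0.4103838  -0.03411596 -0.05191078]
[0.11924038 0.09074329 0.05667273] theta 0.5227678052569988 r 0.10698664830534751
```

View pics/scene15z.png

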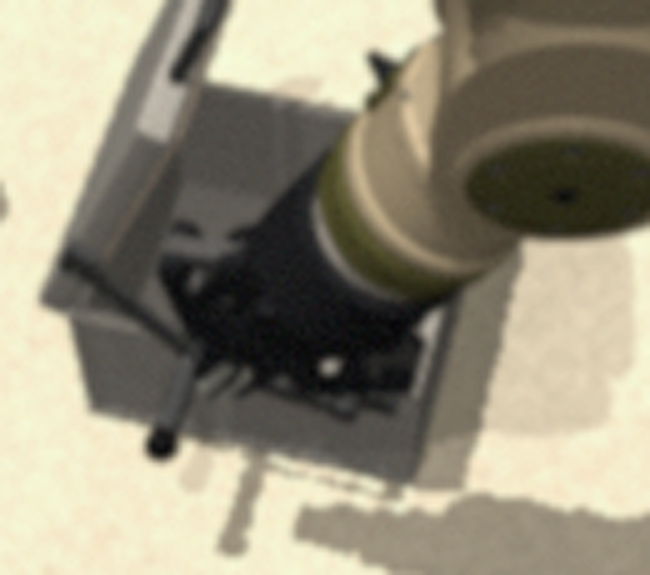

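Request:
step_arm:
  targets:
    - [[0, 0, 0], [-2.5, 0, 0], 0]
    - [[0, 0, 0], [-4.5, 0, 0], 0]
    - [[0, 0, 0], [-4.5, 0, 0], 1]
    - [[0, 0, 0], [-4.5, 0, 0], 2]
    - [[0, 0, 6.75], [-2, 0, -3], 2.6]
    - [[0, 0, 6.75], [-2, 0, -3], 2.6]
    - [[0, 0, 6.75], [0, 0, -3], 2.6]
    - [[0, 0, 6.75], [0, 0, -3], 2.6]
    - [[0, 0, 0], [0, 0, 0], 2.6]
    - [[0, 0, 0], [0, 0, 0], 2.6]

```text
clock: 24.0
tcp_pos: [0.5545, 0.1095, 0.3232]
orientation: [0.706, 0.041, 0.705, -0.041]
wrist_force: [0.3, -0.0, -0.0]
finger_gap: 0.0261
```

```bash
python3 look.py 16 scene top
python3 - <<'E'
from h import *
s=get_state(); print(Ch(s['tcp_pos']))
print('lid bar on circle proj:')
for th in (1.0,1.05,1.1,1.15,1.2,1.25):
    a=.2251; 
    P=[W([X,a*np.cos(th+.0355),a*np.sin(th+.0355)]) for X in(-.05,.05)]
    print(th,*[np.round((np.array(proj(c,p))-(np.array([215,150]) if c=='scene' else np.array([205,160])))*5) for c in('scene','top') for p in P])
E
```

```text
hold_point_z 0.0187
[0.55454039 0.10951016 0.32320148] 24.0 0.026119218583176642 [ 0.25592139 -0.00441687 -0.00841406] [-0.0407048   0.005124   -0.04593706]
[-0.00143084  0.17802552  0.23570148] theta 0.8884112987965528 r 0.2953781864261505
hold_point_z 0.0187
[6.40718955e-05 1.79028033e-01 2.22620199e-01]
lid bar on circle proj:
1.0 [ 352. -104.] [293.  71.] [317. 441.] [346. 197.]
1.05 [ 330. -117.] [269.  58.] [342. 444.] [371. 198.]
1.1 [ 308. -129.] [245.  45.] [367. 447.] [396. 200.]
1.15 [ 284. -141.] [220.  33.] [393. 449.] [422. 201.]
1.2 [ 261. -152.] [194.  22.] [420. 453.] [449. 203.]
1.25 [ 236. -162.] [168.  11.] [448. 456.] [476. 206.]
```

View pics/top16.png

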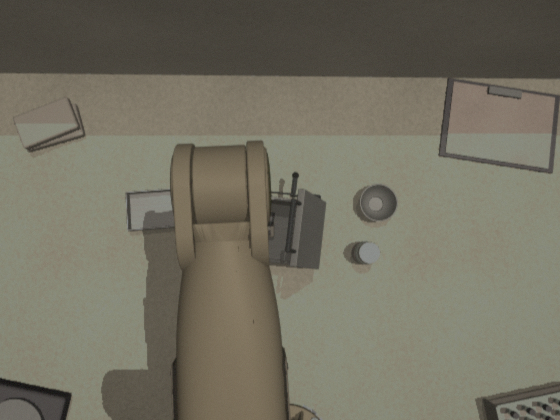

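View pics/scene16.png

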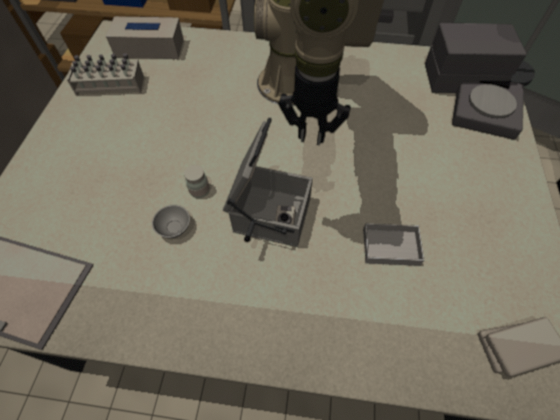

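Run:
```python
import cv2
for c,(x,y) in {'top':(255,160),'scene':(215,110)}.items():
    im=cv2.imread(f'pics/{c}16.png'); cv2.imwrite(f'pics/{c}16q.png',cv2.convertScaleAbs(cv2.resize(im[y:y+115,x:x+100],None,fx=5,fy=5,interpolation=cv2.INTER_CUBIC),alpha=1.6))
```

```text
(no output)
```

View pics/top16q.png

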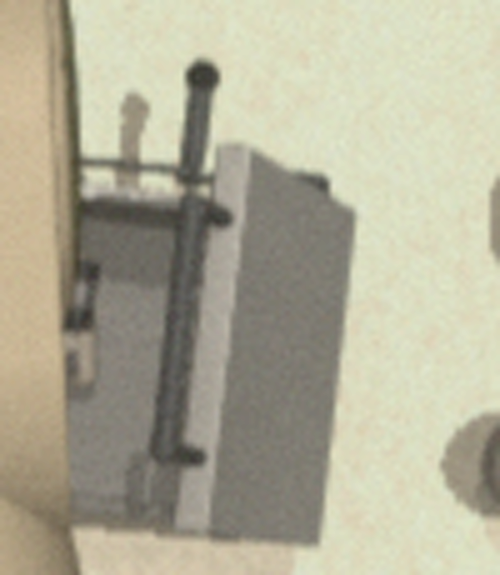

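View pics/scene16q.png

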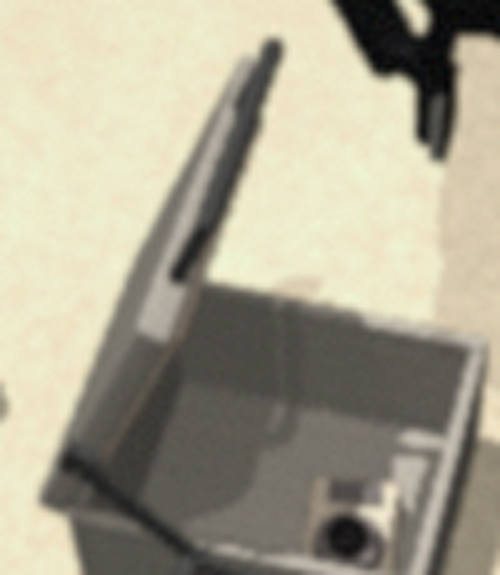

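Request:
step_arm:
  targets:
    - [[0, 0, 0], [-1.7, -2, 0], 2.6]
    - [[0, 0, 0], [0, -4, 0], 2.6]
    - [[0, 0, 0], [0, -3, 0], 2.6]
    - [[0, 0, 0], [0, -1.15, 0], 2.6]
    - [[0, 0, 0], [0.6, 0, 0], 2.6]
    - [[0, 0, 0], [1, 0, 0], 2.6]
    - [[0, 0, 0], [1, 0, 0], 2.6]
    - [[0, 0, 0], [0.8, 0, 0], 2.6]
    - [[0, 0, 0], [0.5, 0, 0], 2.6]
    - [[0, 0, 0], [0, 0, 0], 2.6]

```text
clock: 25.1
tcp_pos: [0.543, 0.0101, 0.2992]
orientation: [0.705, 0.04, 0.707, -0.04]
wrist_force: [0.4, -0.2, 0.2]
finger_gap: 0.0258
```

```bash
python3 look.py 17 scene
python3 - <<'E'
from h import *
s=get_state(); print(Ch(s['tcp_pos']))
import cv2
im=cv2.imread('pics/scene17.png'); cv2.imwrite('pics/scene17q.png',cv2.convertScaleAbs(cv2.resize(im[80:195,215:315],None,fx=5,fy=5,interpolation=cv2.INTER_CUBIC),alpha=1.6))
E
```

```text
hold_point_z 0.0187
[0.54298237 0.01007336 0.29922565] 25.1 0.025820714592238912 [ 0.42502079 -0.17656355  0.16433907] [-0.00955068  0.01994217 -0.01333787]
[-0.00148328  0.07791926  0.21172565] theta 1.182659157293186 r 0.22560842307028708
hold_point_z 0.0187
[-0.00119132  0.07777447  0.19994213]
```

View pics/scene17q.png

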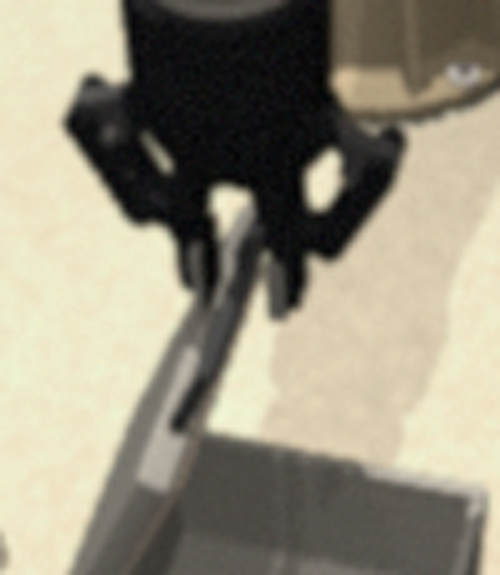

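Request:
step_arm:
  targets:
    - [[0, 0, 0], [0, 0, 0], 1.8]
    - [[0, 0, 0], [0, 0, 0], 1.4]
    - [[0, 0, 0], [0, 0, 0], 1.0]
    - [[0, 0, 0], [0, 0, 0], 0.8]
    - [[0, 0, 0], [0, 0, 0], 0.8]
    - [[0, 0, 0], [0, 0, 0], 0.8]
    - [[0, 0, 0], [0, 0, 0], 0.8]
    - [[0, 0, 0], [0, 0, 0], 0.8]
    - [[0, 0, 0], [0, 0, 0], 0.8]
    - [[0, 0, 0], [0, 0, 0], 0.8]
  force: 25

```text
clock: 26.15
tcp_pos: [0.5438, 0.0095, 0.3007]
orientation: [0.706, 0.041, 0.706, -0.041]
wrist_force: [-0.0, 0.2, 4.4]
finger_gap: 0.009
```

```bash
python3 look.py 18
python3 - <<'E'
from h import *
arc(1.18,.75,10);arc(.75,.3,10);arc(.3,0.04,10)
E
```

```text
hold_point_z 0.0187
[0.54376853 0.0095425  0.3006638 ] 26.15 0.00902116605216729 [-0.0167435   0.22395655  4.35404853] [-0.05745074 -0.07447476 -0.02693105]
[-0.00064131  0.07748229  0.2131638 ] theta 1.1866571816157556 r 0.22680897607458908
hold_point_z 0.0187
[x,y] [[0.36, 0.9], [0.39, 0.88], [0.43, 0.87], [0.47, 0.85], [0.51, 0.82], [0.54, 0.81], [0.57, 0.77], [0.61, 0.76], [0.64, 0.73], [0.67, 0.69]]
[x,y] [[0.73, 0.7], [0.76, 0.67], [0.8, 0.63], [0.82, 0.59], [0.84, 0.56], [0.87, 0.52], [0.89, 0.48], [0.92, 0.44], [0.93, 0.39], [0.95, 0.36]]
[x,y] [[0.56, 0.19], [0.55, 0.17], [0.57, 0.15], [0.57, 0.14], [0.57, 0.13], [0.57, 0.11], [0.58, 0.1], [0.58, 0.08], [0.58, 0.07], [0.58, 0.05]]
```

Request:
step_arm:
  targets:
    - [[0, 0, 0], [0.3, 0.9, 0], 0.8]
    - [[0, 0, 0], [0.36, 0.88, 0], 0.8]
    - [[0, 0, 0], [0.43, 0.87, 0], 0.8]
    - [[0, 0, 0], [0.47, 0.85, 0], 0.8]
    - [[0, 0, 0], [0.51, 0.82, 0], 0.8]
    - [[0, 0, 0], [0.54, 0.81, 0], 0.8]
    - [[0, 0, 0], [0.57, 0.77, 0], 0.8]
    - [[0, 0, 0], [0.61, 0.76, 0], 0.8]
    - [[0, 0, 0], [0.64, 0.73, 0], 0.8]
    - [[0, 0, 0], [0.67, 0.69, 0], 0.8]

```text
clock: 27.15
tcp_pos: [0.553, 0.0904, 0.2488]
orientation: [0.706, 0.041, 0.706, -0.041]
wrist_force: [2.7, -2.0, -1.2]
finger_gap: 0.0089
```

```bash
python3 look.py 19 scene
```

```text
hold_point_z 0.0187
[0.55298581 0.09042084 0.24880479] 27.15 0.008902426400434545 [ 2.67627027 -1.9894246  -1.18187675] [-0.52050044 -0.75726897 -0.03277528]
[-0.00078105  0.15888403  0.16130479] theta 0.7574584459623992 r 0.2264141581156365
```

View pics/scene19z.png

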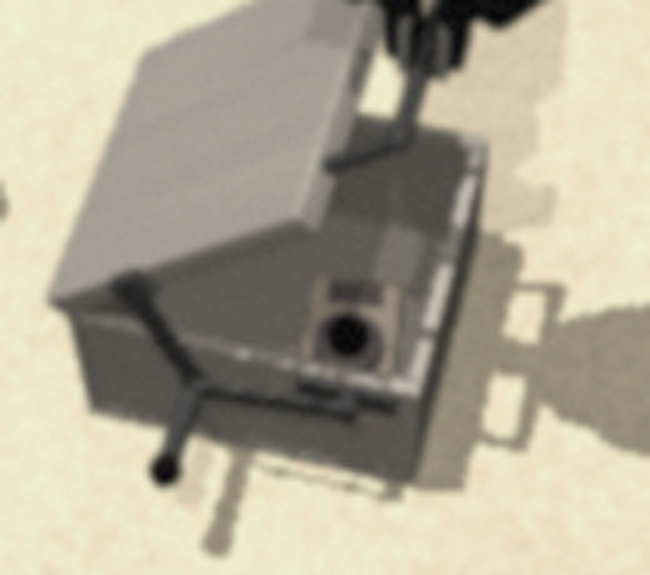

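Request:
step_arm:
  targets:
    - [[0, 0, 0], [0.73, 0.7, 0], 0.8]
    - [[0, 0, 0], [0.76, 0.67, 0], 0.8]
    - [[0, 0, 0], [0.8, 0.63, 0], 0.8]
    - [[0, 0, 0], [0.82, 0.59, 0], 0.8]
    - [[0, 0, 0], [0.84, 0.56, 0], 0.8]
    - [[0, 0, 0], [0.87, 0.52, 0], 0.8]
    - [[0, 0, 0], [0.89, 0.48, 0], 0.8]
    - [[0, 0, 0], [0.92, 0.44, 0], 0.8]
    - [[0, 0, 0], [0.93, 0.39, 0], 0.8]
    - [[0, 0, 0], [0.95, 0.36, 0], 0.8]

```text
clock: 28.2
tcp_pos: [0.5588, 0.1432, 0.1634]
orientation: [0.706, 0.041, 0.706, -0.041]
wrist_force: [2.6, 0.9, 0.3]
finger_gap: 0.0087
```

Request:
step_arm:
  targets:
    - [[0, 0, 0], [0.6, 0.19, 0], 0.8]
    - [[0, 0, 0], [0.6, 0.17, 0], 0.8]
    - [[0, 0, 0], [0.6, 0.15, 0], 0.8]
    - [[0, 0, 0], [0.57, 0.14, 0], 0.8]
    - [[0, 0, 0], [0.57, 0.13, 0], 0.8]
    - [[0, 0, 0], [0.57, 0.11, 0], 0.8]
    - [[0, 0, 0], [0.5, 0.1, 0], 0.8]
    - [[0, 0, 0], [0.5, 0.07, 0], 0.8]
    - [[0, 0, 0], [0.4, 0.05, 0], 0.8]
    - [[0, 0, 0], [0.3, 0.04, 0], 0.8]

```text
clock: 29.2
tcp_pos: [0.5602, 0.1544, 0.1116]
orientation: [0.706, 0.041, 0.706, -0.04]
wrist_force: [2.9, 5.0, 0.2]
finger_gap: 0.0087
```

```bash
python3 look.py 20 scene
```

```text
hold_point_z 0.0187
[0.56017196 0.15441972 0.11157191] 29.2 0.008734964833979859 [2.87766399 5.00472426 0.18424654] [ 0.70993593 -0.38631322 -0.01653705]
[-0.00099837  0.22328473  0.02407191] theta 0.07189335473568695 r 0.22457855371937177
```

Request:
step_arm:
  targets:
    - [[0, 0, 0], [0.25, 0.06, 0], 0.8]
    - [[0, 0, 0], [0.25, 0.04, 0], 0.8]
    - [[0, 0, 0], [0.25, 0, 0], 0.8]
    - [[0, 0, 0], [0.2, 0, 0], 0.8]
    - [[0, 0, 0], [0.2, 0, 0], 0.8]
    - [[0, 0, 0], [0.2, 0, 0], 0.8]
    - [[0, 0, 0], [0.15, 0, 0], 0.8]
    - [[0, 0, 0], [0.1, 0, 0], 0.8]
    - [[0, 0, 0], [0, 0, 0], 0.8]
    - [[0, 0, 0], [0, 0, 0], 0.8]

```text
clock: 30.25
tcp_pos: [0.5603, 0.1556, 0.0958]
orientation: [0.706, 0.041, 0.706, -0.04]
wrist_force: [2.2, 3.9, -3.1]
finger_gap: 0.0087
```

```bash
python3 look.py 21 scene
```

```text
hold_point_z 0.0187
[0.56027078 0.15555636 0.09579143] 30.25 0.008729650891922684 [ 2.22065098  3.86801832 -3.11743657] [ 0.82260169 -0.44454491  0.04122011]
[-0.00103084  0.2244252   0.00829143] theta 0.0014283747631622726 r 0.22457830920510463
```

View pics/scene21z.png

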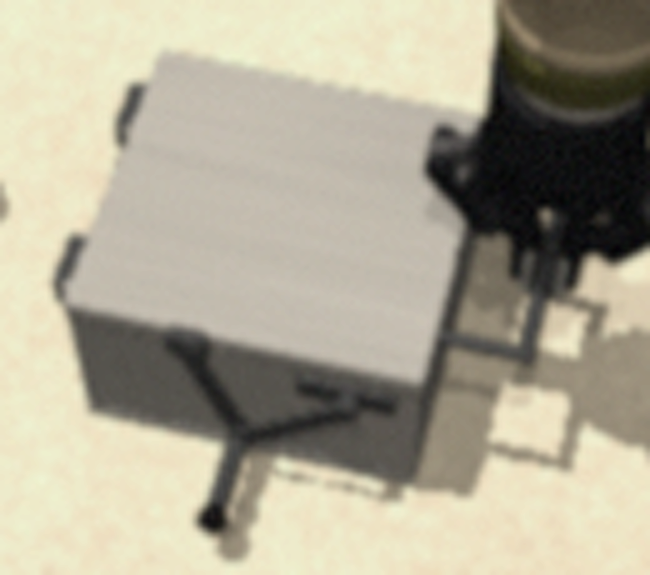

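Request:
step_arm:
  targets:
    - [[0, 0, 0], [0.1, 0, 0], 0.8]
    - [[0, 0, 0], [0.1, 0, 0], 0.8]
    - [[0, 0, 0], [0.1, 0, 0], 0.8]
    - [[0, 0, 0], [0.05, 0, 0], 0.8]
    - [[0, 0, 0], [0.05, 0, 0], 0.8]
    - [[0, 0, 0], [0, 0, 0], 0.8]
    - [[0, 0, 0], [0, 0, 0], 0.8]
    - [[0, 0, 0], [0, 0, 0], 0.8]
    - [[0, 0, 0], [0, 0, 0], 0.8]
    - [[0, 0, 0], [0, 0, 0], 0.8]

```text
clock: 31.3
tcp_pos: [0.5605, 0.1556, 0.0953]
orientation: [0.707, 0.041, 0.705, -0.04]
wrist_force: [-4.4, 4.0, 17.8]
finger_gap: 0.0088
```

Request:
step_arm:
  targets:
    - [[0, 0, 0], [-0.2, 0, 0], 0.8]
    - [[0, 0, 0], [0, 0, 0], 1.6]
    - [[0, 0, 0], [0, 0, 0], 2.6]
    - [[0, 0, 0], [0, 0, 0], 2.6]
    - [[0, 0, 0], [0, 0, 0], 2.6]
    - [[0, 0, 0], [0, 0, 0], 2.6]
    - [[0, 0, 0], [-0.7, 0, 0], 2.6]
    - [[0, 0, 0], [-1, 0, 0], 2.6]
    - [[0, 0, 0], [-1.5, 0, 0], 2.6]
    - [[0, 0, 0], [-2, 0, 0], 2.6]

```text
clock: 32.3
tcp_pos: [0.56, 0.1551, 0.1469]
orientation: [0.706, 0.041, 0.706, -0.041]
wrist_force: [0.5, 0.2, 0.7]
finger_gap: 0.0261
```

Request:
step_arm:
  targets:
    - [[0, 0, 0], [-3, 0, 0], 2.6]
    - [[0, 0, 0], [-3, 0, 0], 2.6]
    - [[0, 0, 0], [-2, 1.5, 0], 2.6]
    - [[0, 0, 0], [0, 3, 0], 2.6]
    - [[0, 0, 0], [0, 3, 0], 2.6]
    - [[0, 0, 0], [0, 2, 0], 2.6]
    - [[0, 0, 0], [0, 0, 0], 2.6]
    - [[0, 0, 0], [0, 0, 0], 2.6]
    - [[0, 0, 0], [0, 0, 0], 2.6]
    - [[0, 0, 0], [0, 0, 0], 2.6]

```text
clock: 33.3
tcp_pos: [0.5713, 0.2486, 0.2264]
orientation: [0.706, 0.041, 0.706, -0.041]
wrist_force: [-1.1, 0.3, 0.1]
finger_gap: 0.0261
```

```bash
python3 look.py 22 scene top
python3 - <<'E'
import cv2,numpy as np
for c in('scene','top'):
    a=cv2.imread(f'pics/{c}0.png').astype(int);b=cv2.imread(f'pics/{c}22.png').astype(int)
    print(c)
from h import *
for c in("scene","top"):
    for l in("jar","dish","tray"):
        for r in find_in(c,l)[:1]: print(c,l,r)
E
```

```text
hold_point_z 0.0187
[0.5713181  0.24860728 0.22644621] 33.3 0.02611438843255404 [-1.07456991  0.34845874  0.14386247] [ 0.00982508  0.01409318 -0.00601433]
[-0.00075174  0.31812919  0.13894621] theta 0.3762894362538997 r 0.3471487198551258
scene
top
hold_point_z 0.0187
scene jar {'extent': [186.6, 166.3, 25.6, 30.8], 'p': 0.8}
scene dish {'extent': [154.6, 203.2, 36.7, 35.8], 'p': 0.97}
scene tray {'extent': [360.2, 223.0, 65.6, 40.7], 'p': 0.73}
top jar {'extent': [348.2, 243.1, 34.8, 21.6], 'p': 0.56}
top dish {'extent': [258.9, 176.5, 31.9, 19.7], 'p': 0.65}
top tray {'extent': [176.4, 188.2, 5.8, 41.3], 'p': 0.66}
```

View pics/scene22z.png

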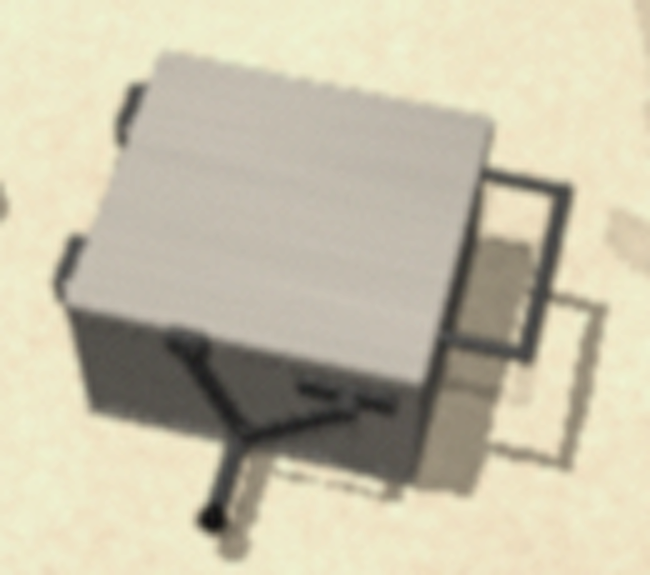

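View pics/scene22.png

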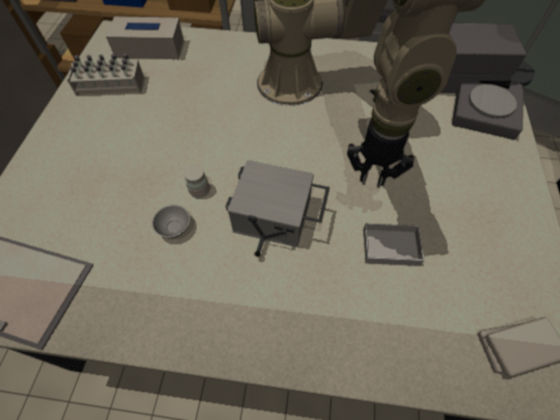

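The lid, handle at (545,270) and stay at (245,435) in the zoom match the first picture. The jar, dish and tray are where they stood, and the gripper is clear.

```bash
python3 -c "
from workcell import *
print(hand_in())"
```

```text
the job is handed in; nothing more can be done
None
```

I opened the chest, pressed the start button, broke the stay, shut the lid by hand and handed the job in at about 33 s. `hand_in()` returns no verdict. The joint values are not readable, so the results below are inferred from the pictures and the wrist force.

- **Opening:** I raised the lid by the gripped bar to about 1.32 rad. In the picture the stay's cross bar jumped past in line, and the wrist force at the handle showed no rise at that point. I let go and the lid stayed up on the stay.
- **Start button:** I pressed it to its hard stop. The tip came to rest at z ≈ 0.050 m, and the reading reached about 18 N vertical, 19 N in total.
- **Breaking the stay:** I pushed the cross bar down about 30 mm with roughly 3.5 N. It stayed broken, with the lid still at about 1.19 rad.
- **Closing:** I regripped the handle and lowered the lid under control until it met its stop, where the reading was about 18 N up. Then I let go and moved the arm clear.

In the last scene picture the lid, handle, stay and stay pivot match the starting picture. The jar and dish detections agree with the start to within a few pixels. The tray was not detected in the first scene picture, so I compared it by eye, and it looks unmoved.

Two checks disagreed. In the last top picture the arm hid most of the tray, so only a sliver of it was reported. The dish was reported at the cross bar's position, which is a false hit.

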